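Put the shogi set away

ROBOT

A 6-joint arm with a two-finger parallel gripper is mounted at the origin on the work surface. World frame = base frame: x ahead of the robot, y to its left, z up, the work surface at z = 0. Lengths are in m, angles in rad, forces in N, time in s.
With the tool pointing down it reaches from about 0.35 to 1 m from the base axis. Payload 7.1 kg.
Tool frame: the origin (TCP) lies between the finger pads; the fingertips stand 19 mm ahead of it and the grasp point (between the pads) is the TCP (r.nose_length is the distance from the TCP to the fingertips, in m); x points along the fingers, z is the direction in which the jaws open and shut, and the axes are right-handed (so a half turn about x gives the same grasp; the last joint's range is limited). The gripper opens to 85 mm and grips with 20 to 120 N. Pads are 22 mm wide; open, the fingers measure 114 mm over their backs; the gripper's body (76 mm by 85 mm) begins 54 mm behind the grasp point. The pads swing forward as they close: fully open they stand 13 mm farther back than shut.
Start: joints at [1.194, 0.423, 1.63, -0, 1.089, -0.019], TCP at [0.219, 0.585, 0.25] pointing down, gripper open.
Joint ranges: [-3, 3], [-0.9, 2.11], [0.09, 2.58], [-1.31, 4.45], [0.11, 2.69], [-2.54, 2.54]. Speed limits (rad/s): [2.39, 2.39, 3.01, 3.14, 3.14, 3.14].

INTERFACE

Orientations are given as a unit quaternion [x, y, z, w].
In Python, from rig import r, snapshot, camera_info gives the robot as it stands. The module is installed in compiled form; this text tells all that it offers.
- The arm moves only by the tool drive_tool, never from a script. Its argument "plan" is a list of rows, each an object with "rot": the turn, a rotation vector about the tool's x, y, z scaled (see below), a list of three; "translation": the shift along the tool's x, y, z scaled (see below), a list of three; "hand": the opening, from 0 (shut) to 1 (fully open). A call has 1 to 20 rows; each row shifts and turns the commanded pose from where the row before left it, along the tool's axes as they then stand; what a row does not reach is not made up. The controller multiplies each number of a shift by 0.06 m and each number of a turn by 0.12 rad. A row lasts 1/8 s, in which the tool goes at most 62.5 mm and 10.7 degrees, less where a joint would pass 70% of its speed; a pose out of reach is approached as far as the arm can. A call with a number of a shift or a turn outside -1 to 1 is refused whole. A call with a gripper value outside its range is refused whole. The fingers move at their own pace and stop on an object; the grip force is fixed at half the most. Time passes only in rows, so rows that do not move let the fingers close. It gives the time, the measured TCP pose, the force and the opening at its end, in the units of the state.
- r.read_state(): the state, without advancing time (a new reading comes with each control period).
- snapshot(name): name is "scene" or "top" or "wrist"; returns (picture, depth): 400x640x3 uint8, red, green, blue; 400x640 float32, m along the optical axis (not along the pixel's ray), 0 where there is no reading.
- camera_info(name): a dict with "intrinsics" (3x3 intrinsics, pixels), "k1" (the pictures are not rectified: a ray, as slopes to the right and down, at radius r is drawn at 1 + k1 r^2 times it, then the intrinsics apply), "R" (3x3) and "t" (3): a world point X has camera coordinates R X + t. Camera axes: x right, y down, z forward; pixel columns grow to the right and rows downward; lengths in m; the calibration is good to about 2 mm. A picture is of the moment at which its call begins: read the wrist's pose just before it. camera_info takes no time and is no camera call; for the wrist camera it gives the pose at the moment of the call.
- r.close_job(): hands the job in, once; it reports no verdict.
The state is a dict: "t": time; "qpos": joint angles; "joint_vel": joint speeds; "effort": joint torques, N m; "eef_pos": TCP position; "tool_rot": TCP orientation; "contact_force": force on the tool from outside, world axes, zero at the start; "ft_torque": the same for the moment, N m; "width": finger opening in m.
Only numpy, scipy, OpenCV 4.12 (cv2) and the standard library are available. Lean on these libraries where they do the work, as an engineer would, in place of code of your own. Each camera call takes 0.05 s, during which the arm holds its last target.

TASK

Put the three five-sided pointed shogi pieces from the board away in the wooden piece box, each lying flat on the floor of the box: the large one alone in the smaller compartment, the two small ones side by side in the larger compartment. Then lay the loose lid squarely on top so that it closes the box, bar upward. Leave the domino and the round draughtsman where they are on the board; they belong to other games.

Things in the scene. Friction and masses are not known exactly. Their poses are not given: they have to be found in the camera images.
- king_mid (a point): The large shogi piece: plain pale wood, five-sided (flat butt, long sides tapering a little, pointed tip), 46 mm long, 42 mm wide at the butt, 39 mm at mid-length, 15 mm thick at the butt, 10.5 mm at the tip; 30 g. Point: mid-length, mid-width, 7 mm above the underside. x to the tip, y across the width, z up. Pick it across its width. It lies flat on a 10 mm thick game board.
- pawn_a_mid (a point): One of two equal small shogi pieces: plain pale wood, five-sided (flat butt, long sides tapering a little, pointed tip), 36 mm long, 30 mm wide at the butt, 28 mm at mid-length, 13 mm thick at the butt, 9 mm at the tip; 20 g. Point: mid-length, mid-width, 6 mm above the underside. x to the tip, y across the width, z up. Pick it across its width. It lies flat on a 10 mm thick game board.
- pawn_b_mid (a point): One of two equal small shogi pieces: plain pale wood, five-sided (flat butt, long sides tapering a little, pointed tip), 36 mm long, 30 mm wide at the butt, 28 mm at mid-length, 13 mm thick at the butt, 9 mm at the tip; 20 g. Point: mid-length, mid-width, 6 mm above the underside. x to the tip, y across the width, z up. Pick it across its width. It lies flat on a 10 mm thick game board.
- lid_bar (a point): Loose lid of the box, flat on the table, 180 g: pale board 194 (x) by 140 (y) by 8 mm with a darker upright bar in the middle of its top, 70 mm along x, 16 mm wide (y), 28 mm high. Point: half-way up the bar, 14 mm above the board's top, 22 mm above the lid's underside. Lift it by the bar, across the 16 mm. Fits either way round; overhangs the box 5 mm all round.
- piece_box: Open pale wooden box, fixed, at the left or right, turned any way. Outside 184 (x) by 130 (y) by 30 mm high; walls and floor 6 mm. Origin under its middle. A divider (28 mm high) leaves two compartments, each 118 mm wide in y: smaller x -86 to -20 mm, larger x -14 to +86 mm (small pieces fit at x +12 and +60). Fingers opening along y have room beside a piece; z up.
- domino_mid (a point): a domino tile that stays where it is: plain pale wood, rectangular, 48 mm (x) by 24 mm (y) by 10 mm. The point is at its centre. It lies flat on a 10 mm thick game board.
- draught_mid (a point): a draughtsman that stays where it is: plain pale wood, round, 38 mm across, 10 mm thick. The point is at its centre. It lies flat on a 10 mm thick game board.
Mind the look-alikes: they are no part of the job. What is shaped like the part that bears pawn_b_mid but pink is not meant. What is shaped like the part that bears lid_bar but turquoise is not meant.

How it is judged:
On the way:
1. all three shogi pieces lie flat in their compartments, released (x of king_mid in the frame of piece_box between -0.086 and -0.02 m and y of king_mid in the frame of piece_box between -0.056 and 0.056 m and z of king_mid in the frame of piece_box between 0.009 and 0.017 m and x of pawn_a_mid in the frame of piece_box between -0.014 and 0.086 m and y of pawn_a_mid in the frame of piece_box between -0.056 and 0.056 m and z of pawn_a_mid in the frame of piece_box between 0.008 and 0.016 m and x of pawn_b_mid in the frame of piece_box between -0.014 and 0.086 m and y of pawn_b_mid in the frame of piece_box between -0.056 and 0.056 m and z of pawn_b_mid in the frame of piece_box between 0.008 and 0.016 m and contact force between the fingers and king below 0.1 N and contact force between the fingers and pawn_a below 0.1 N and contact force between the fingers and pawn_b below 0.1 N), for 0.2 s.
At the end, for the whole second after the job is handed in: Large piece flat on the floor of the smaller compartment, both small ones of the larger (centre heights within 4 mm); lid level on the rim, bar up, centred within 10 mm and square within 7 degrees; all at rest. Domino and draughtsman never shifted over 15 mm (x of king_mid in the frame of piece_box between -0.086 and -0.02 m and y of king_mid in the frame of piece_box between -0.056 and 0.056 m and z of king_mid in the frame of piece_box between 0.009 and 0.017 m and x of pawn_a_mid in the frame of piece_box between -0.014 and 0.086 m and y of pawn_a_mid in the frame of piece_box between -0.056 and 0.056 m and z of pawn_a_mid in the frame of piece_box between 0.008 and 0.016 m and x of pawn_b_mid in the frame of piece_box between -0.014 and 0.086 m and y of pawn_b_mid in the frame of piece_box between -0.056 and 0.056 m and z of pawn_b_mid in the frame of piece_box between 0.008 and 0.016 m and horizontal distance between lid_bar and piece_box below 0.01 m and angle between the x axis of lid_bar and the x axis of piece_box, either way round below 0.12 rad and z of lid_bar in the frame of piece_box between 0.049 and 0.055 m and angle between lid_bar's own z axis and vertical below 0.05 rad and linear speed of each of king, pawn_a, pawn_b, lid below 0.02 m/s); the robot touches nothing.
It fails at once if the domino or the draughtsman was shifted by more than 15 mm (distance of any of domino_mid, draught_mid from where it was at the start of the episode above 0.015 m).
It also fails if it takes over 125 s, if anything falls off the work surface, if the arm or the gripper's body presses on something with over 40 N, if the wrist force passes 120 N, or if a joint passes its speed limit or range.

## Working session

There is one attempt and no reset: what is moved stays moved. The work goes in short steps, Python scripts to look and compute and a tool call to move; the robot and the scene stay as the last step left them, time stands still between calls to the robot, and variables do not carry over. Pictures are saved under pics/ and viewed, and the job is handed in when it is done.

Besides the shell and the picture viewer there is one more tool, called after "Request:" as name([rows], argument=value, ...), one row to a line, values as JSON. drive_tool: Moves the arm, as the interface text tells. Its arguments: {"type":"object","properties":{"plan":{"type":"array","items":{"type":"object","properties":{"rot":{"type":"array","items":{"type":"number"}},"translation":{"type":"array","items":{"type":"number"}},"hand":{"type":"number"}}}}},"required":["plan"]}

```bash
mkdir -p pics; python3 - <<'E'
from rig import r, snapshot, camera_info
import cv2, numpy as np
print(r.read_state())
for n in ["scene","top","wrist"]:
    ci=camera_info(n); print(n,ci)
    p,d=snapshot(n); np.savez(f"{n}0.npz",p=p,d=d,**{k:np.array(v) for k,v in ci.items()})
    cv2.imwrite(f"pics/{n}0.png",p[:,:,::-1])
E
```

```text
{'t': 0.0, 'qpos': array([ 1.19402051e+00,  4.23848267e-01,  1.63070252e+00, -8.15179269e-07,
        1.08860431e+00, -1.90323663e-02]), 'joint_vel': array([ 2.15799935e-05,  9.52833403e-04,  7.88285223e-04, -1.38720427e-03,
       -3.89436593e-04, -1.70359492e-04]), 'effort': array([-5.35152049e-04, -5.57367039e+01, -2.81745976e+01, -1.43346369e-04,
        7.26189843e-03,  1.57881158e-05]), 'eef_pos': array([0.21865239, 0.58494352, 0.24953611]), 'tool_rot': array([-0.40336921,  0.58144163,  0.40275641,  0.58052234]), 'contact_force': array([ 0.66218263, -0.11353276, -0.30609851]), 'ft_torque': array([ 0.05398928, -0.01170695, -0.01683487]), 'width': 0.08528947425512065}
scene {'intrinsics': array([[425.26137402,   0.        , 319.34569713],
       [  0.        , 425.26137402, 204.83598633],
       [  0.        ,   0.        ,   1.        ]]), 'k1': -0.02905494240949849, 'R': array([[ 0.88590962,  0.46360277,  0.01538238],
       [ 0.39161213, -0.72974496, -0.56045717],
       [-0.24860428,  0.50253832, -0.82804055]]), 't': array([-0.39976523, -0.15513564,  1.15820112])}
top {'intrinsics': array([[483.226115  ,   0.        , 324.76050214],
       [  0.        , 483.226115  , 200.91535434],
       [  0.        ,   0.        ,   1.        ]]), 'k1': -0.11172611649032654, 'R': array([[-0.01663254, -0.9998484 , -0.00515135],
       [-0.99428807,  0.01708284, -0.1053537 ],
       [ 0.10542573,  0.00336962, -0.99442147]]), 't': array([0.00233733, 0.45636778, 1.4076862 ])}
wrist {'intrinsics': array([[331.81292354,   0.        , 318.94031977],
       [  0.        , 331.81292354, 201.76005264],
       [  0.        ,   0.        ,   1.        ]]), 'k1': -0.0705771532739179, 'R': array([[ 0.35070204,  0.93648573, -0.00159687],
       [ 0.89716601, -0.3354874 ,  0.28730013],
       [ 0.26851674, -0.1021894 , -0.95783928]]), 't': array([-0.62503035, -0.03725872,  0.37982349])}
```

View pics/top0.png

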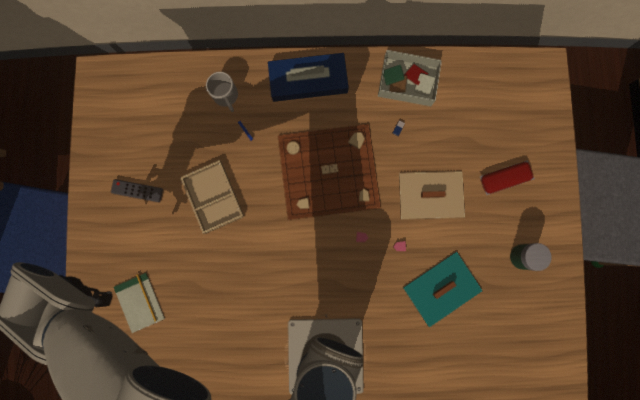

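View pics/scene0.png

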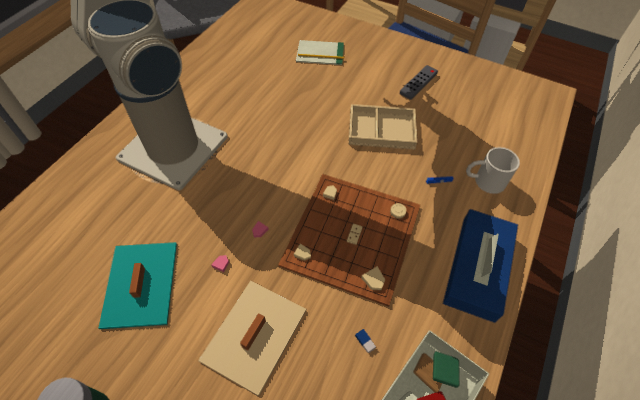

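View pics/wrist0.png

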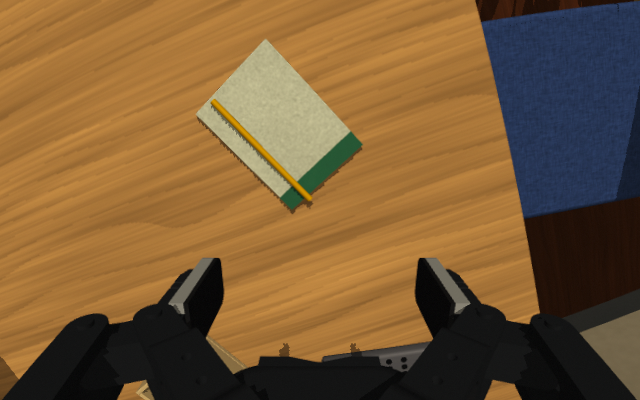

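The top view shows the box at about (212,196) and its smaller compartment nearer the robot. The board holds the draughtsman (293,148), king (356,140), pawns (304,203) and (364,196), and domino (330,169). The lid is at (432,195). Next I'll measure and zoom in.

```bash
cat > h.py <<'E'
import numpy as np, cv2
def load(f): return np.load(f)
def und(c,uv):
    D=np.array([c['k1'],0,0,0,0.])
    return cv2.undistortPoints(np.float64(uv).reshape(-1,1,2),np.array(c['intrinsics']),D)  # placeholder approx ok
def ray(c,uv):
    K=np.array(c['intrinsics']);k1=float(c['k1'])
    p=und(c,uv).reshape(-1,2); R=np.array(c['R']);t=np.array(c['t'])
    d=np.c_[p,np.ones(len(p))]@R; o=-R.T@t
    return o,d
def onplane(c,uv,z):
    o,d=ray(c,uv); s=(z-o[2])/d[:,2]; return o+d*s[:,None]
def proj(c,X):
    X=np.float64(X).reshape(-1,3)
    return cv2.projectPoints(X,cv2.Rodrigues(np.array(c['R']))[0],np.array(c['t']),np.array(c['intrinsics']),np.array([c['k1'],0,0,0,0.]))[0].reshape(-1,2)
E
python3 - <<'E'
import cv2,numpy as np
from h import *
for n,(x0,y0,x1,y1) in {'top':(270,115,390,225)}.items():
    z=load(f'{n}0.npz'); p=z['p'][y0:y1,x0:x1,::-1]
    cv2.imwrite('pics/c_top.png',cv2.resize(np.clip(p.astype(float)*1.6,0,255).astype(np.uint8),None,fx=5,fy=5,interpolation=cv2.INTER_CUBIC))
z=load('top0.npz')
p=z['p'][150:240,170:260,::-1]; cv2.imwrite('pics/c_box.png',cv2.resize(p,None,fx=6,fy=6,interpolation=cv2.INTER_CUBIC))
z=load('scene0.npz')
p=z['p'][165:310,270:430,::-1]; cv2.imwrite('pics/c_sc.png',cv2.resize(p,None,fx=4,fy=4,interpolation=cv2.INTER_CUBIC))
z=load('top0.npz')
for nm,uv,h in [('draught',(293,148),.02),('king',(356,140),.025),('pa',(304,203),.023),('pb',(364,196),.023),('dom',(330,169),.02),('lid',(432,195),.036),('box',(212,197),.03)]:
    print(nm,onplane(z,uv,h).round(3))
print(onplane(z,[(182,178),(221,162),(242,215),(204,231)],.03).round(3))
E
```

```text
draught [[0.619 0.088 0.02 ]]
king [[ 0.639 -0.102  0.025]]
pa [[0.451 0.056 0.023]]
pb [[ 0.469 -0.122  0.023]]
dom [[ 0.553 -0.023  0.02 ]]
lid [[ 0.467 -0.323  0.036]]
box [[0.473 0.33  0.03 ]]
[[0.532 0.422 0.03 ]
 [0.578 0.304 0.03 ]
 [0.418 0.24  0.03 ]
 [0.372 0.353 0.03 ]]
```

View pics/c_top.png

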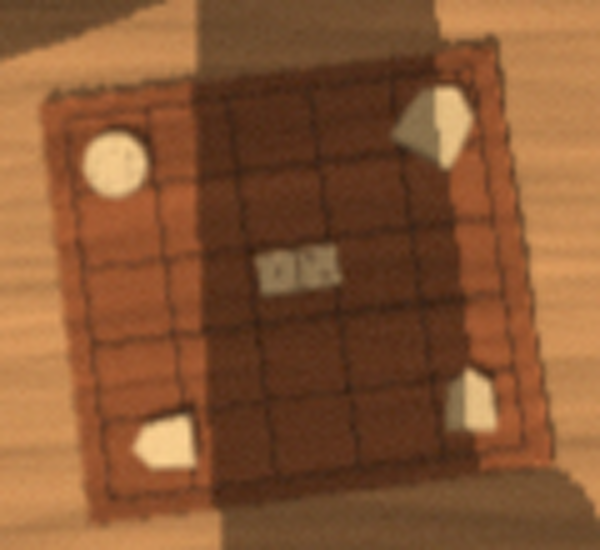

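View pics/c_box.png

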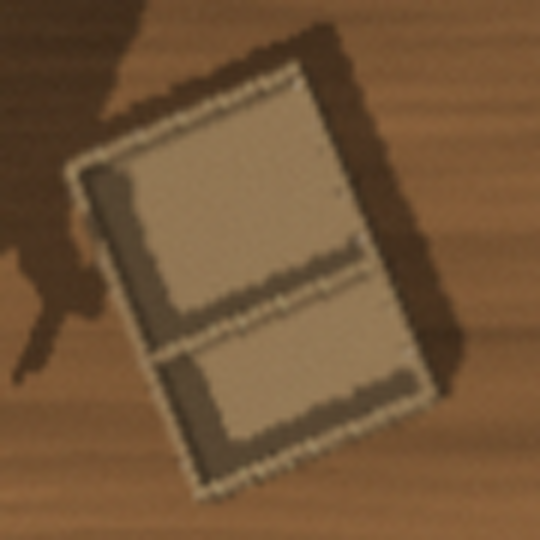

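View pics/c_sc.png

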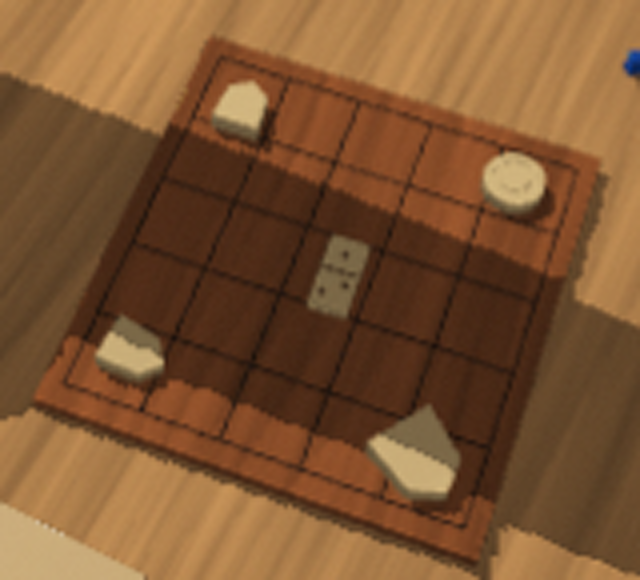

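```bash
cat > go.py <<'E'
import sys,numpy as np
from scipy.spatial.transform import Rotation as Ro
from rig import r
def yawjaw():
    s=r.read_state(); M=Ro.from_quat(s['tool_rot']).as_matrix(); return s,M
def report(p=None,ang=None):
    s,M=yawjaw()
    a=np.degrees(np.arctan2(M[1,2],M[0,2])); b=np.degrees(np.arctan2(M[1,1],M[0,1]))
    print('t',round(s['t'],2),'pos',s['eef_pos'].round(4),'jaw(z) ang',a.round(2),'y ang',b.round(2),'xaxis',M[:,0].round(3),'w',round(s['width'],4),'F',s['contact_force'].round(1),'q6',s['qpos'][5].round(2))
    if p is not None:
        if ang is not None:
            # desired: x down, z at ang (mod 180 nearest)
            best=None
            for k in (0,180):
                t=np.radians(ang+k); z=np.array([np.cos(t),np.sin(t),0]); x=np.array([0,0,-1.]); y=np.cross(z,x)
                T=np.c_[x,y,z]; rv=Ro.from_matrix(M.T@T).as_rotvec()
                print(' rot option',k,'rotvec/0.12:',(rv/.12).round(2),'newq6~',round(s['qpos'][5]+rv[0],2))
                d=np.array(p)-s['eef_pos']; print('   shift after turn (units .06):',(T.T@d/.06).round(3))
        d=np.array(p)-s['eef_pos']; print('shift now (units .06):',(M.T@d/.06).round(3), 'len',np.linalg.norm(d).round(3))
if __name__=='__main__':
    a=[float(v) for v in sys.argv[1:]]
    report(a[:3] if a else None, a[3] if len(a)>3 else None)
E
python3 go.py .49 .02 .27
```

```text
t 0.15 pos [0.2187 0.5851 0.2497] jaw(z) ang 69.5 y ang 159.5 xaxis [-0.    -0.001 -1.   ] w 0.0854 F [ 0.1  0.2 -0.6] q6 -0.02
shift now (units .06): [-0.33  -7.533 -7.239] len 0.627
```

Request:
drive_tool([
  {"translation": [-0.03,-0.63,-0.6],"rot": [0,0,0],"hand": 1},
  {"translation": [-0.03,-0.63,-0.6],"rot": [0,0,0],"hand": 1},
  {"translation": [-0.03,-0.63,-0.6],"rot": [0,0,0],"hand": 1},
  {"translation": [-0.03,-0.63,-0.6],"rot": [0,0,0],"hand": 1},
  {"translation": [-0.03,-0.63,-0.6],"rot": [0,0,0],"hand": 1},
  {"translation": [-0.03,-0.63,-0.6],"rot": [0,0,0],"hand": 1},
  {"translation": [-0.03,-0.63,-0.6],"rot": [0,0,0],"hand": 1},
  {"translation": [-0.03,-0.63,-0.6],"rot": [0,0,0],"hand": 1},
  {"translation": [-0.03,-0.63,-0.6],"rot": [0,0,0],"hand": 1},
  {"translation": [-0.03,-0.63,-0.6],"rot": [0,0,0],"hand": 1},
  {"translation": [-0.03,-0.63,-0.6],"rot": [0,0,0],"hand": 1},
  {"translation": [-0.03,-0.63,-0.6],"rot": [0,0,0],"hand": 1},
  {"translation": [0,0,0],"rot": [0,0,0],"hand": 1},
  {"translation": [0,0,0],"rot": [0,0,0],"hand": 1},
])

```text
t: 1.9
eef_pos: [0.4919, 0.022, 0.2716]
tool_rot: [-0.402, 0.581, 0.403, 0.581]
contact_force: [0.1, -0.0, -0.2]
width: 0.0851
```

```bash
cat > snap.py <<'E'
import sys,cv2,numpy as np
from rig import r,snapshot,camera_info
def snap(n,tag):
    ci=camera_info(n); p,d=snapshot(n)
    np.savez(f"{tag}.npz",p=p,d=d,**{k:np.array(v) for k,v in ci.items()}); cv2.imwrite(f"pics/{tag}.png",p[:,:,::-1]); return ci,p,d
if __name__=='__main__': snap(sys.argv[1],sys.argv[2])
E
python3 go.py; python3 snap.py wrist w1;python3 snap.py top t1
```

```text
t 1.9 pos [0.4919 0.022  0.2716] jaw(z) ang 69.45 y ang 159.45 xaxis [-0.001  0.    -1.   ] w 0.0851 F [ 0.1 -0.  -0.2] q6 -1.19
```

View pics/w1.png

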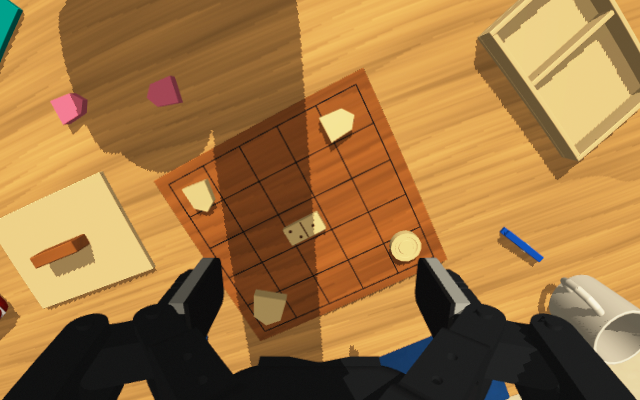

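The wrist view shows pawn A at about (337,125), pawn B (200,196), the king (269,307), domino (304,229), draughtsman (405,247), lid (75,243), and the box at upper right, partly out of frame. I'll crop in to get the contours.

```bash
python3 - <<'E'
import cv2,numpy as np
from h import *
z=load('w1.npz'); p=z['p']
hsv=cv2.cvtColor(p,cv2.COLOR_RGB2HSV)
tiles=[]
for nm,(u,v) in dict(pa=(337,125),pb=(200,196),king=(269,307)).items():
    c=p[v-26:v+26,u-26:u+26]; print(nm,hsv[v,u],hsv[v+20,u+20],hsv[v-3,u-6])
    tiles.append(cv2.resize(c,None,fx=5,fy=5,interpolation=cv2.INTER_CUBIC))
im=np.hstack(tiles); im=np.clip(im*1.3,0,255).astype(np.uint8)
cv2.imwrite('pics/w1c.png',im[:,:,::-1])
E
```

```text
pa [ 25 100 245] [ 13 200 186] [ 25  98 245]
pb [ 23 109 237] [ 13 201 188] [ 23 109 238]
king [ 20 125 161] [ 12 199  95] [ 20 127 161]
```

View pics/w1c.png

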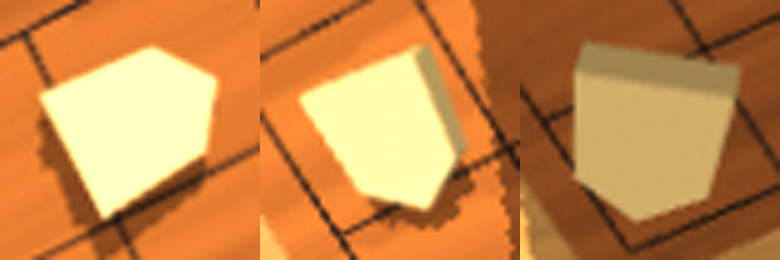

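```bash
python3 - <<'E'
import cv2,numpy as np
from h import *
z=load('w1.npz')
P=dict(pa=((311,99),[(40,95),(105,217),(217,78),(152,47),(206,152)],.023,.019),
pb=((174,170),[(40,98),(158,48),(165,210),(100,190),(197,154)],.023,.019),
king=((243,281),[(55,70),(215,97),(118,222),(55,178),(188,197)],.025,.0205))
for k,(o,pts,zb,zt) in P.items():
    uv=(np.array(pts)+.5)/5-.5+np.array(o)
    hs=[zb,zb,zt,zt+.001,zt+.001]
    X=np.array([onplane(z,u,h)[0] for u,h in zip(uv,hs)])
    b=(X[0]+X[1])/2; sh=(X[3]+X[4])/2; t=X[2]
    bd=X[1]-X[0]
    print(k,'mid',((b+t)/2).round(4),'len',np.linalg.norm((t-b)[:2]).round(4),'butt w',np.linalg.norm(bd).round(4),'shoulder w',np.linalg.norm(X[4]-X[3]).round(4),
     'yaw tip',np.degrees(np.arctan2(*(t-b)[1::-1])).round(1),'yaw buttline',(np.degrees(np.arctan2(*bd[1::-1]))%180-90).round(1),'yaw sh',np.degrees(np.arctan2(*(sh-b)[1::-1])).round(1))
# lid bar & board
hsv=cv2.cvtColor(z['p'],cv2.COLOR_RGB2HSV)
d=z['d']
import sys
for nm,uv in dict(dom=(304,229),dr=(405,247)).items(): print(nm,onplane(z,uv,.02).round(3))
zt=load('t1.npz'); print('top cam pieces visible saved')
t=zt['p']; cv2.imwrite('pics/t1c.png',cv2.resize(t[150:240,170:260,::-1],None,fx=6,fy=6,interpolation=cv2.INTER_CUBIC))
cv2.imwrite('pics/t1l.png',cv2.resize(t[155:235,385:485,::-1],None,fx=6,fy=6,interpolation=cv2.INTER_CUBIC))
cv2.imwrite('pics/w1b.png',cv2.resize(z['p'][0:170,460:640,::-1],None,fx=4,fy=3.5 and 4,interpolation=cv2.INTER_CUBIC)[:600])
E
```

```text
pa mid [0.4507 0.0627 0.021 ] len 0.036 butt w 0.0303 shoulder w 0.0258 yaw tip 97.3 yaw buttline -82.0 yaw sh 96.8
pb mid [ 0.4749 -0.1213  0.021 ] len 0.0366 butt w 0.0317 shoulder w 0.0261 yaw tip -3.0 yaw buttline 1.5 yaw sh -2.3
king mid [ 0.6456 -0.1066  0.0228] len 0.0467 butt w 0.0416 shoulder w 0.0357 yaw tip -29.8 yaw buttline -31.3 yaw sh -30.2
dom [[ 0.555 -0.02   0.02 ]]
dr [[0.621 0.088 0.02 ]]
top cam pieces visible saved
```

View pics/t1c.png

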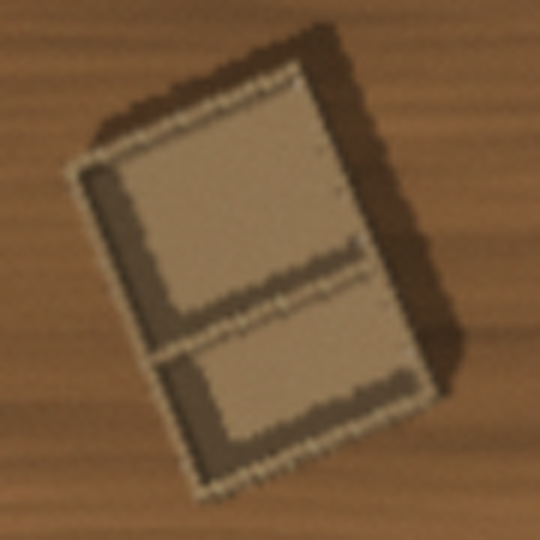

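View pics/t1l.png

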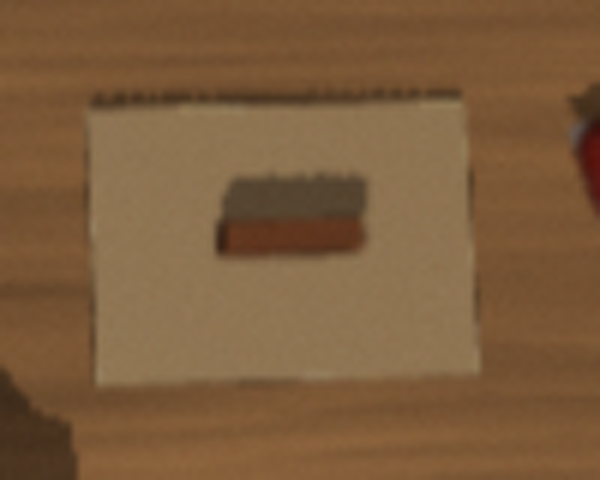

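```bash
python3 - <<'E'
import cv2,numpy as np
from h import *
z=load('t1.npz')
def fit(X,M):  # 2D rigid
    a=X.mean(0);b=M.mean(0);A=(M-b).T@(X-a);U,S,V=np.linalg.svd(A);R=V.T@np.diag([1,np.sign(np.linalg.det(V.T@U.T))])@U.T
    t=a-R@b; return t,np.degrees(np.arctan2(R[1,0],R[0,0])),(X-(M@R.T+t))
c=(np.array([(70,165),(298,62),(437,400),(203,497)])+.5)/6-.5+[170,150]
X=onplane(z,c,.03)[:,:2]
# order: far-left, far-right, near-right, near-left ; box x toward far
M=np.array([(.092,.065),(.092,-.065),(-.092,-.065),(-.092,.065)])
print('box',fit(X,M))
c=(np.array([(88,108),(463,97),(480,374),(97,383)])+.5)/6-.5+[385,155]
X=onplane(z,c,.008)[:,:2]
M=np.array([(-.097,.07),(.097,.07),(.097,-.07),(-.097,-.07)])
print('lid',fit(X,M)); print(X)
# bar by colour, wrist & top
c=(np.array([(225,222),(364,218),(364,250),(225,253)])+.5)/6-.5+[385,155]
print('bar top',onplane(z,c,.036).round(4),onplane(z,c,.036).mean(0))
w=load('w1.npz')
hs=cv2.cvtColor(w['p'],cv2.COLOR_RGB2HSV)
m=((hs[...,2]>60)&(hs[...,1]>150)).astype(np.uint8); m[:, 110:]=0; m[:215]=0;m[280:]=0
cv2.imwrite('pics/w1l.png',cv2.resize(w['p'][160:310,0:160,::-1],None,fx=5,fy=5,interpolation=cv2.INTER_CUBIC)[:,:800])
E
```

```text
box (array([0.47561432, 0.33165081]), np.float64(22.504282535405817), array([[-0.00067419, -0.00273475],
       [-0.00067632,  0.00219188],
       [-0.00113984,  0.0021349 ],
       [ 0.00249035, -0.00159204]]))
lid (array([ 0.47182541, -0.32810367]), np.float64(-89.50423056505564), array([[-7.09919696e-04, -1.34071562e-03],
       [ 4.75739156e-04,  1.05652758e-03],
       [-2.83865863e-04,  3.01209627e-04],
       [ 5.18046403e-04, -1.70215834e-05]]))
[[ 0.54027356 -0.23184232]
 [ 0.54313785 -0.42343782]
 [ 0.40238348 -0.42540451]
 [ 0.40150677 -0.23173001]]
bar top [[ 0.4779 -0.2934  0.036 ]
 [ 0.4787 -0.3627  0.036 ]
 [ 0.4628 -0.3621  0.036 ]
 [ 0.4625 -0.2928  0.036 ]] [ 0.4704848  -0.32776006  0.036     ]
```

View pics/w1l.png

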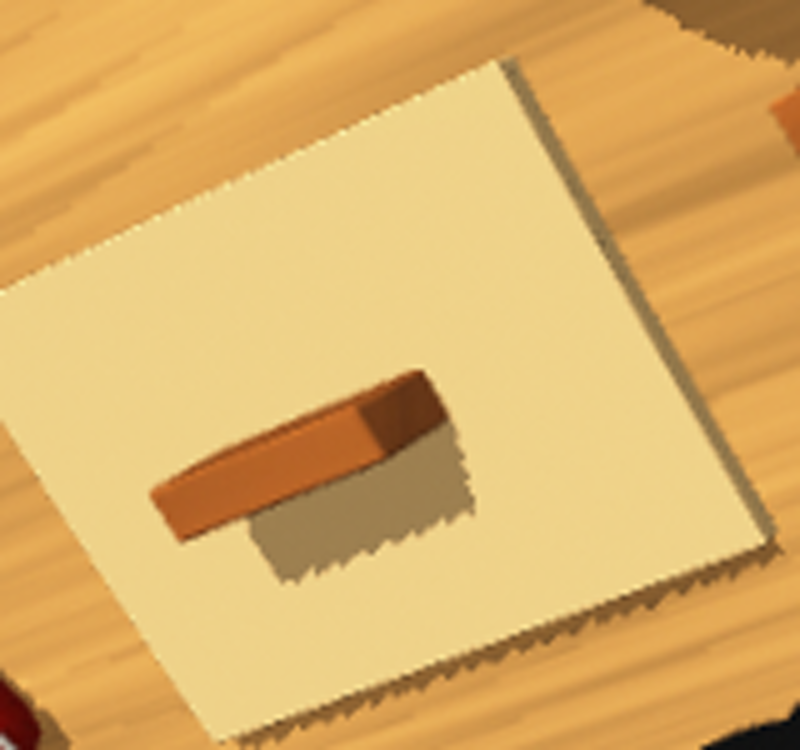

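View pics/w1b.png

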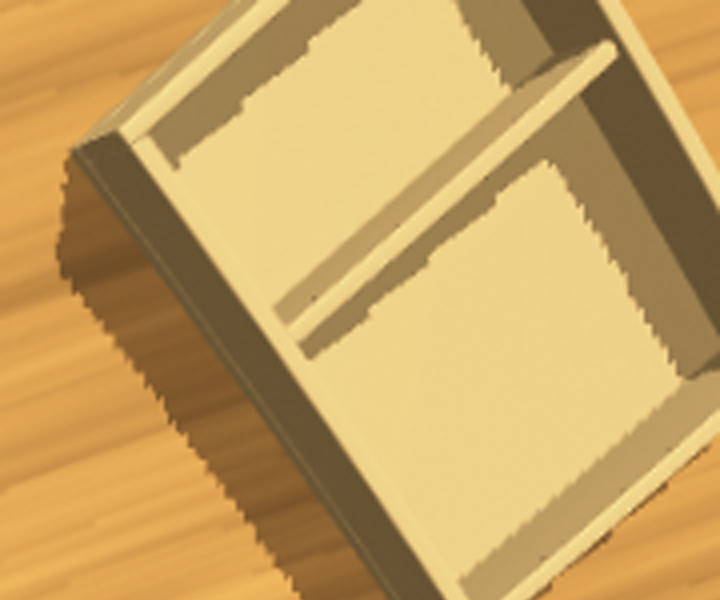

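```bash
python3 -c "from rig import r;print(r.nose_length)"; python3 go.py .6456 -.1066 .11 60
```

```text
0.019
t 2.0 pos [0.4917 0.0228 0.2717] jaw(z) ang 69.56 y ang 159.56 xaxis [-0.001  0.    -1.   ] w 0.0853 F [-0.5  0.5 -0.1] q6 -1.19
 rot option 0 rotvec/0.12: [ 1.39 -0.   -0.01] newq6~ -1.03
   shift after turn (units .06): [ 2.695 -3.299 -0.586]
 rot option 180 rotvec/0.12: [-2.479e+01  1.000e-02 -0.000e+00] newq6~ -4.17
   shift after turn (units .06): [2.695 3.299 0.586]
shift now (units .06): [ 2.692 -3.158 -1.125] len 0.258
```

Request:
drive_tool([
  {"translation": [0,0,0],"rot": [0.695,0,0],"hand": 0.8},
  {"translation": [0,0,0],"rot": [0.695,0,0],"hand": 0.8},
  {"translation": [0.45,-0.55,-0.098],"rot": [0,0,0],"hand": 0.8},
  {"translation": [0.45,-0.55,-0.098],"rot": [0,0,0],"hand": 0.8},
  {"translation": [0.45,-0.55,-0.098],"rot": [0,0,0],"hand": 0.8},
  {"translation": [0.45,-0.55,-0.098],"rot": [0,0,0],"hand": 0.8},
  {"translation": [0.45,-0.55,-0.098],"rot": [0,0,0],"hand": 0.8},
  {"translation": [0.45,-0.55,-0.098],"rot": [0,0,0],"hand": 0.8},
  {"translation": [0,0,0],"rot": [0,0,0],"hand": 0.8},
  {"translation": [0,0,0],"rot": [0,0,0],"hand": 0.8},
])

```text
t: 3.25
eef_pos: [0.6456, -0.1064, 0.11]
tool_rot: [-0.353, 0.613, 0.354, 0.612]
contact_force: [0.0, 0.2, 0.5]
width: 0.0681
```

```bash
python3 go.py .6456 -.1066 .030 60; python3 snap.py wrist w2
```

```text
t 3.25 pos [ 0.6456 -0.1064  0.11  ] jaw(z) ang 60.02 y ang 150.02 xaxis [-0.001  0.    -1.   ] w 0.0681 F [0.  0.2 0.5] q6 -1.23
 rot option 0 rotvec/0.12: [ 0.   -0.   -0.01] newq6~ -1.23
   shift after turn (units .06): [ 1.333e+00 -1.000e-03 -3.000e-03]
 rot option 180 rotvec/0.12: [-2.618e+01  1.000e-02 -0.000e+00] newq6~ -4.37
   shift after turn (units .06): [1.333e+00 1.000e-03 3.000e-03]
shift now (units .06): [ 1.333 -0.002 -0.003] len 0.08
```

View pics/w2.png

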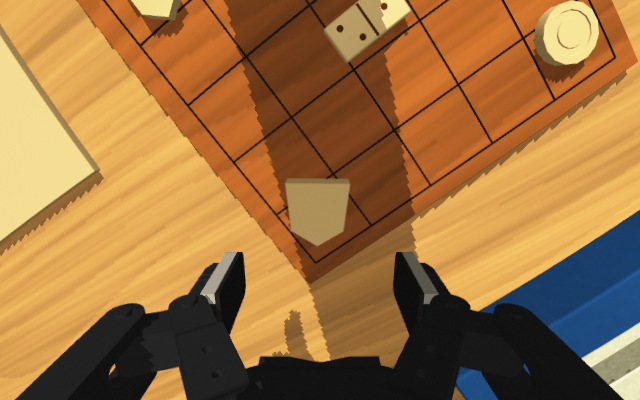

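The king at (318,210) points straight down the image and is centred between the pads, so I'll descend and grip it.

Request:
drive_tool([
  {"translation": [0.4,0,0],"rot": [0,0,0],"hand": 0.8},
  {"translation": [0.4,0,0],"rot": [0,0,0],"hand": 0.8},
  {"translation": [0.33,0,0],"rot": [0,0,0],"hand": 0.8},
  {"translation": [0.2,0,0],"rot": [0,0,0],"hand": 0.8},
  {"translation": [0,0,0],"rot": [0,0,0],"hand": 0.8},
  {"translation": [0,0,0],"rot": [0,0,0],"hand": 0},
  {"translation": [0,0,0],"rot": [0,0,0],"hand": 0},
  {"translation": [0,0,0],"rot": [0,0,0],"hand": 0},
  {"translation": [0,0,0],"rot": [0,0,0],"hand": 0},
  {"translation": [0,0,0],"rot": [0,0,0],"hand": 0},
  {"translation": [0,0,0],"rot": [0,0,0],"hand": 0},
])

```text
t: 4.68
eef_pos: [0.6468, -0.1079, 0.0315]
tool_rot: [-0.354, 0.612, 0.353, 0.613]
contact_force: [-1.7, 0.2, 5.6]
width: 0.0363
```

```bash
python3 go.py .41 .28 .16 112.5
```

```text
t 4.67 pos [ 0.6468 -0.1079  0.0315] jaw(z) ang 59.94 y ang 149.94 xaxis [ 0.001 -0.    -1.   ] w 0.0363 F [-1.7  0.2  5.6] q6 -1.23
 rot option 0 rotvec/0.12: [-7.65 -0.    0.01] newq6~ -2.15
   shift after turn (units .06): [-2.142  1.171  7.484]
 rot option 180 rotvec/0.12: [18.53  0.02  0.  ] newq6~ 0.99
   shift after turn (units .06): [-2.142 -1.171 -7.484]
shift now (units .06): [-2.149  6.651  3.62 ] len 0.472
```

Request:
drive_tool([
  {"translation": [-0.3,0,0],"rot": [0,0,0],"hand": 0},
  {"translation": [-0.6,0,0],"rot": [0,0,0],"hand": 0},
  {"translation": [-0.7,0,0],"rot": [0,0,0],"hand": 0},
  {"translation": [-0.6,0,0],"rot": [0,0,0],"hand": 0},
  {"translation": [0,0,0],"rot": [0,0,0],"hand": 0},
  {"translation": [0,0,0],"rot": [0,0,0],"hand": 0},
])

```text
t: 5.42
eef_pos: [0.6458, -0.1078, 0.1624]
tool_rot: [-0.353, 0.613, 0.353, 0.613]
contact_force: [0.8, -0.6, -1.0]
width: 0.0362
```

```bash
python3 go.py .4266 .3114 .16 112.5; python3 snap.py wrist w3
```

```text
t 5.42 pos [ 0.6458 -0.1078  0.1624] jaw(z) ang 59.94 y ang 149.94 xaxis [ 0. -0. -1.] w 0.0362 F [ 0.8 -0.6 -1. ] q6 -1.23
 rot option 0 rotvec/0.12: [-7.64 -0.    0.  ] newq6~ -2.15
   shift after turn (units .06): [0.041 0.702 7.853]
 rot option 180 rotvec/0.12: [18.54  0.    0.  ] newq6~ 0.99
   shift after turn (units .06): [ 0.041 -0.702 -7.853]
shift now (units .06): [0.04  6.662 4.217] len 0.473
```

View pics/w3.png

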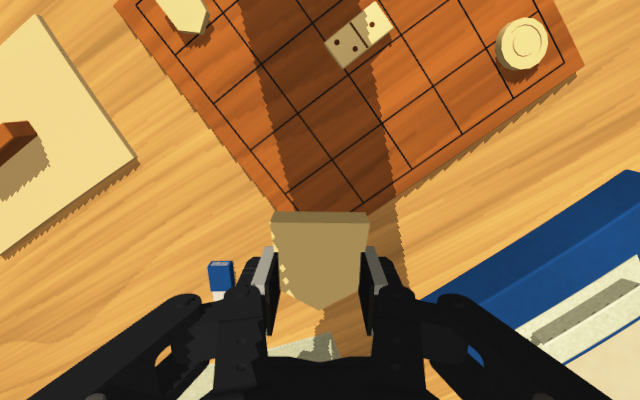

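```bash
python3 - <<'E'
import numpy as np
from h import *
z=load('w3.npz'); tz=.1624
b=onplane(z,[(273,222),(368,225)],tz-.0065); t=onplane(z,[(321,310)],tz-.011)
s=onplane(z,[(285,292),(356,297)],tz-.010)
tcp=np.array([.6458,-.1078]); j=np.array([.5,.866]);ax=np.array([.866,-.5])
for X in (*b,*t,*s): d=X[:2]-tcp; print('along',(d@ax).round(4),'jaw',(d@j).round(4))
d=z['d']; print(d[255,321],d[235,321],d[295,321]); print('cam',(-z['R'].T@z['t']).round(4))
def dep(u,v):
    o,r=ray(z,[(u,v)]); return (o+r[0]*d[v,u]).round(4)
for v in (216,220,230,255,280,300): print(v,dep(321,v))
E
```

```text
along -0.0253 jaw -0.0183
along -0.0239 jaw 0.0216
along 0.0209 jaw 0.0019
along 0.0104 jaw -0.0148
along 0.0132 jaw 0.0181
0.14433107 0.13956535 0.15210961
cam [ 0.5829 -0.0703  0.2863]
216 [ 0.6248 -0.0935  0.1484]
220 [ 0.6248 -0.0936  0.1536]
230 [ 0.6277 -0.0953  0.1566]
255 [ 0.6385 -0.1014  0.1548]
280 [ 0.65   -0.1081  0.153 ]
300 [ 0.6598 -0.1137  0.1518]
```

Request:
drive_tool([
  {"translation": [0,0,0],"rot": [-0.955,0,0],"hand": 0},
  {"translation": [0,0,0],"rot": [-0.955,0,0],"hand": 0},
  {"translation": [0,0,0],"rot": [-0.955,0,0],"hand": 0},
  {"translation": [0,0,0],"rot": [-0.955,0,0],"hand": 0},
  {"translation": [0,0,0],"rot": [-0.955,0,0],"hand": 0},
  {"translation": [0,0,0],"rot": [-0.955,0,0],"hand": 0},
  {"translation": [0,0,0],"rot": [-0.955,0,0],"hand": 0},
  {"translation": [0,0,0],"rot": [-0.955,0,0],"hand": 0},
  {"translation": [0,0.07,0.785],"rot": [0,0,0],"hand": 0},
  {"translation": [0,0.07,0.785],"rot": [0,0,0],"hand": 0},
  {"translation": [0,0.07,0.785],"rot": [0,0,0],"hand": 0},
  {"translation": [0,0.07,0.785],"rot": [0,0,0],"hand": 0},
  {"translation": [0,0.07,0.785],"rot": [0,0,0],"hand": 0},
  {"translation": [0,0.07,0.785],"rot": [0,0,0],"hand": 0},
  {"translation": [0,0.07,0.785],"rot": [0,0,0],"hand": 0},
  {"translation": [0,0.07,0.785],"rot": [0,0,0],"hand": 0},
  {"translation": [0,0.07,0.785],"rot": [0,0,0],"hand": 0},
  {"translation": [0,0.07,0.785],"rot": [0,0,0],"hand": 0},
  {"translation": [0,0,0],"rot": [0,0,0],"hand": 0},
  {"translation": [0,0,0],"rot": [0,0,0],"hand": 0},
])

```text
t: 7.98
eef_pos: [0.4268, 0.3109, 0.1612]
tool_rot: [-0.588, 0.393, 0.588, 0.392]
contact_force: [1.1, -0.4, -0.0]
width: 0.036
```

```bash
python3 go.py .4266 .3114 .0285 112.5; python3 snap.py wrist w4
```

```text
t 7.97 pos [0.4268 0.3109 0.1612] jaw(z) ang 112.52 y ang -157.48 xaxis [-0.002 -0.001 -1.   ] w 0.036 F [ 1.1 -0.4 -0. ] q6 -1.36
 rot option 0 rotvec/0.12: [ 0.   -0.01 -0.02] newq6~ -1.36
   shift after turn (units .06): [ 2.212e+00 -1.000e-03  9.000e-03]
 rot option 180 rotvec/0.12: [-2.618e+01  3.000e-02 -1.000e-02] newq6~ -4.5
   shift after turn (units .06): [ 2.212e+00  1.000e-03 -9.000e-03]
shift now (units .06): [ 2.212 -0.005  0.01 ] len 0.133
```

View pics/w4.png

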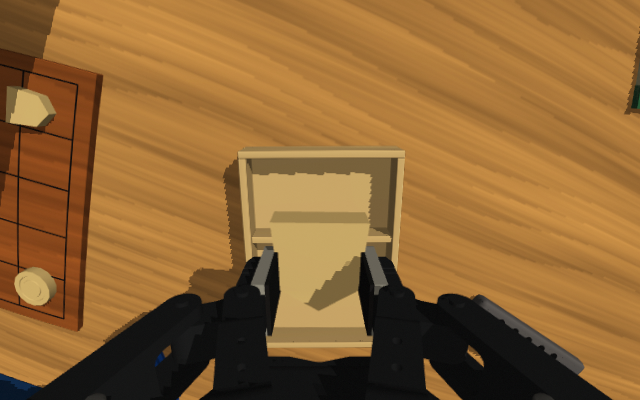

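```bash
python3 - <<'E'
import cv2
from h import *
z=load('w4.npz'); cv2.imwrite('pics/w4c.png',cv2.resize(z['p'][140:270,220:420,::-1],None,fx=4,fy=4,interpolation=cv2.INTER_CUBIC))
E
```

```text
(no output)
```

View pics/w4c.png

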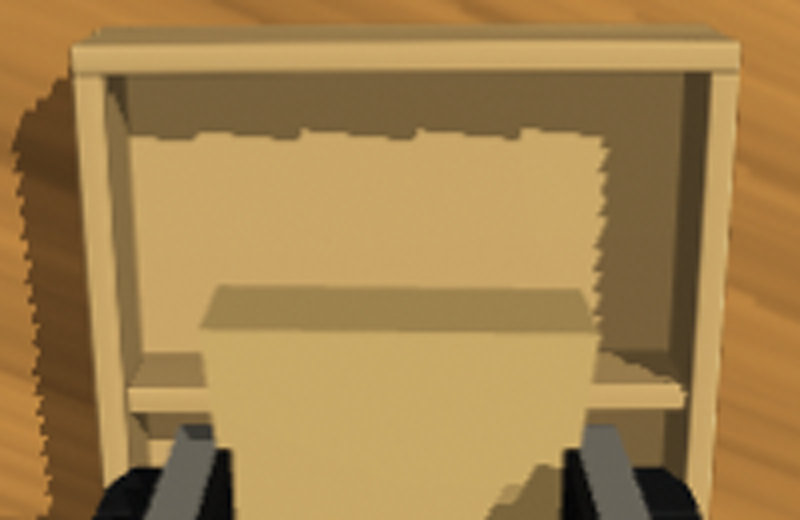

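```bash
python3 - <<'E'
from h import *
z=load('w4.npz')
f=lambda p:(np.array(p)+.5)/4-.5+[220,140]
X=onplane(z,f([(72,45),(740,43)]),.03)
D=onplane(z,f([(128,399),(685,395)]),.028)
# far image direction
print(X,D)
d=X[0]-X[1] if X[0][1]>X[1][1] else X[1]-X[0]
for A in (X,D):
    d=A[0]-A[1]; a=np.degrees(np.arctan2(d[1],d[0])); print('len',np.linalg.norm(d[:2]),'ydir',a)
yaw=np.radians(22.5)
c=np.cos(yaw),np.sin(yaw)
m=X.mean(0)[:2]; print('origin from near wall', m+.092*np.array(c)); m=D.mean(0)[:2]; print('from divider',m+.017*np.array(c))
E
```

```text
[[0.41621893 0.23912643 0.03      ]
 [0.36650905 0.35806861 0.03      ]] [[0.48275124 0.27338219 0.028     ]
 [0.4371035  0.3810951  0.028     ]]
len 0.12891204098864992 ydir -67.31833357243153
len 0.11698626483546573 ydir -67.03321587361388
origin from near wall [0.47636091 0.33380439]
from divider [0.47563332 0.33374426]
```

```bash
python3 go.py .429 .314 .0285 112.8
```

```text
t 8.03 pos [0.4271 0.3106 0.1614] jaw(z) ang 112.46 y ang -157.54 xaxis [-0.001 -0.001 -1.   ] w 0.0364 F [ 1.   0.9 -1.4] q6 -1.36
 rot option 0 rotvec/0.12: [-0.05 -0.   -0.01] newq6~ -1.36
   shift after turn (units .06): [ 2.215 -0.051  0.041]
 rot option 180 rotvec/0.12: [ 2.613e+01 -2.000e-02  1.000e-02] newq6~ 1.78
   shift after turn (units .06): [ 2.215  0.051 -0.041]
shift now (units .06): [ 2.215 -0.054  0.042] len 0.133
```

Request:
drive_tool([
  {"translation": [0,-0.053,0.042],"rot": [0,0,0],"hand": 0},
  {"translation": [0.5,0,0],"rot": [0,0,0],"hand": 0},
  {"translation": [0.6,0,0],"rot": [0,0,0],"hand": 0},
  {"translation": [0.5,0,0],"rot": [0,0,0],"hand": 0},
  {"translation": [0.4,0,0],"rot": [0,0,0],"hand": 0},
  {"translation": [0.2,0,0],"rot": [0,0,0],"hand": 0},
  {"translation": [0.02,0,0],"rot": [0,0,0],"hand": 0},
  {"translation": [0,0,0],"rot": [0,0,0],"hand": 0},
])

```text
t: 9.02
eef_pos: [0.4299, 0.3151, 0.0296]
tool_rot: [0.588, -0.393, -0.588, -0.393]
contact_force: [1.2, 0.1, -0.5]
width: 0.0359
```

```bash
python3 go.py .429 .314 .0275 112.8
```

```text
t 9.03 pos [0.4299 0.3151 0.0296] jaw(z) ang 112.45 y ang -157.55 xaxis [ 0.001  0.001 -1.   ] w 0.0359 F [ 1.2  0.1 -0.5] q6 -1.35
 rot option 0 rotvec/0.12: [-0.05  0.    0.01] newq6~ -1.36
   shift after turn (units .06): [ 0.035  0.021 -0.011]
 rot option 180 rotvec/0.12: [ 2.613e+01  1.000e-02 -0.000e+00] newq6~ 1.78
   shift after turn (units .06): [ 0.035 -0.021  0.011]
shift now (units .06): [ 0.035  0.021 -0.011] len 0.003
```

Request:
drive_tool([
  {"translation": [0.03,0,0],"rot": [0,0,0],"hand": 0},
  {"translation": [0,0,0],"rot": [0,0,0],"hand": 0},
  {"translation": [0,0,0],"rot": [0,0,0],"hand": 0.62},
  {"translation": [0,0,0],"rot": [0,0,0],"hand": 0.62},
  {"translation": [0,0,0],"rot": [0,0,0],"hand": 0.62},
  {"translation": [0,0,0],"rot": [0,0,0],"hand": 0.62},
  {"translation": [-0.4,0,0],"rot": [0,0,0],"hand": 0.62},
  {"translation": [-0.6,0,0],"rot": [0,0,0],"hand": 0.62},
  {"translation": [-0.7,0,0],"rot": [0,0,0],"hand": 0.62},
  {"translation": [-0.6,0,0],"rot": [0,0,0],"hand": 0.62},
  {"translation": [0,0,0],"rot": [0,0,0],"hand": 0.62},
])

```text
t: 10.4
eef_pos: [0.4308, 0.316, 0.1679]
tool_rot: [0.589, -0.391, -0.587, -0.395]
contact_force: [1.0, 0.0, 0.5]
width: 0.0533
```

```bash
python3 snap.py wrist w5; python3 go.py .4507 .0627 .11 7
```

```text
t 10.45 pos [0.4298 0.3153 0.1662] jaw(z) ang 112.47 y ang -157.53 xaxis [ 0.002  0.002 -1.   ] w 0.0529 F [-0.2  0.4 -0.2] q6 -1.35
 rot option 0 rotvec/0.12: [1.534e+01 2.000e-02 1.000e-02] newq6~ 0.49
   shift after turn (units .06): [ 0.937 -4.221 -0.168]
 rot option 180 rotvec/0.12: [-1.084e+01 -1.000e-02  2.000e-02] newq6~ -2.65
   shift after turn (units .06): [0.937 4.221 0.168]
shift now (units .06): [ 0.931  1.29  -4.024] len 0.26
```

View pics/w5.png

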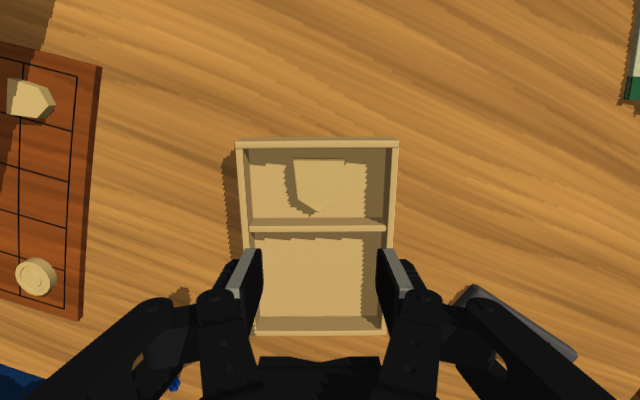

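The king lies flat in the smaller compartment at (317,185). Pawn A is next.

Request:
drive_tool([
  {"translation": [0,0,0],"rot": [0.955,0,0],"hand": 0.62},
  {"translation": [0,0,0],"rot": [0.955,0,0],"hand": 0.62},
  {"translation": [0,0,0],"rot": [0.955,0,0],"hand": 0.62},
  {"translation": [0,0,0],"rot": [0.955,0,0],"hand": 0.62},
  {"translation": [0,0,0],"rot": [0.955,0,0],"hand": 0.62},
  {"translation": [0,0,0],"rot": [0.955,0,0],"hand": 0.62},
  {"translation": [0,0,0],"rot": [0.955,0,0],"hand": 0.62},
  {"translation": [0,0,0],"rot": [0.955,0,0],"hand": 0.62},
  {"translation": [0,0,0],"rot": [0.955,0,0],"hand": 0.62},
  {"translation": [0,0,0],"rot": [0.955,0,0],"hand": 0.62},
  {"translation": [0,0,0],"rot": [0.955,0,0],"hand": 0.62},
  {"translation": [0,0,0],"rot": [0.955,0,0],"hand": 0.62},
  {"translation": [0,0,0],"rot": [0.955,0,0],"hand": 0.62},
  {"translation": [0,0,0],"rot": [0.955,0,0],"hand": 0.62},
  {"translation": [0,0,0],"rot": [0.955,0,0],"hand": 0.62},
  {"translation": [0,0,0],"rot": [0.955,0,0],"hand": 0.62},
  {"translation": [0,0,0],"rot": [0,0,0],"hand": 0.62},
])

```text
t: 12.58
eef_pos: [0.4285, 0.3144, 0.1636]
tool_rot: [-0.047, 0.706, 0.046, 0.705]
contact_force: [0.3, 0.1, 1.0]
width: 0.0528
```

```bash
python3 go.py .4507 .0627 .11 7.5
```

```text
t 12.57 pos [0.4285 0.3144 0.1636] jaw(z) ang 7.47 y ang 97.47 xaxis [-0.002 -0.002 -1.   ] w 0.0528 F [0.3 0.1 1. ] q6 0.48
 rot option 0 rotvec/0.12: [-0.   -0.02  0.01] newq6~ 0.48
   shift after turn (units .06): [ 0.894 -4.207 -0.181]
 rot option 180 rotvec/0.12: [2.618e+01 2.000e-02 3.000e-02] newq6~ 3.62
   shift after turn (units .06): [0.894 4.207 0.181]
shift now (units .06): [ 0.9   -4.206 -0.177] len 0.258
```

Request:
drive_tool([
  {"translation": [0.1,-0.7,-0.03],"rot": [0,0,0],"hand": 0.62},
  {"translation": [0.1,-0.7,-0.03],"rot": [0,0,0],"hand": 0.62},
  {"translation": [0.1,-0.7,-0.03],"rot": [0,0,0],"hand": 0.62},
  {"translation": [0.2,-0.7,-0.03],"rot": [0,0,0],"hand": 0.62},
  {"translation": [0.2,-0.7,-0.03],"rot": [0,0,0],"hand": 0.62},
  {"translation": [0.2,-0.7,-0.03],"rot": [0,0,0],"hand": 0.62},
  {"translation": [0,0,0],"rot": [0,0,0],"hand": 0.62},
  {"translation": [0,0,0],"rot": [0,0,0],"hand": 0.62},
])

```text
t: 13.58
eef_pos: [0.4509, 0.0638, 0.1108]
tool_rot: [-0.046, 0.706, 0.046, 0.705]
contact_force: [-1.2, -0.6, 0.5]
width: 0.0531
```

```bash
python3 snap.py wrist w6; python3 go.py .4507 .0627 .03 7.5
```

```text
t 13.62 pos [0.4511 0.0642 0.111 ] jaw(z) ang 7.5 y ang 97.5 xaxis [-0.  0. -1.] w 0.0531 F [-0.4  0.4  0.1] q6 -0.02
 rot option 0 rotvec/0.12: [-0. -0. -0.] newq6~ -0.02
   shift after turn (units .06): [ 1.351 -0.024 -0.01 ]
 rot option 180 rotvec/0.12: [26.18 -0.    0.  ] newq6~ 3.13
   shift after turn (units .06): [1.351 0.024 0.01 ]
shift now (units .06): [ 1.351 -0.024 -0.01 ] len 0.081
```

View pics/w6.png

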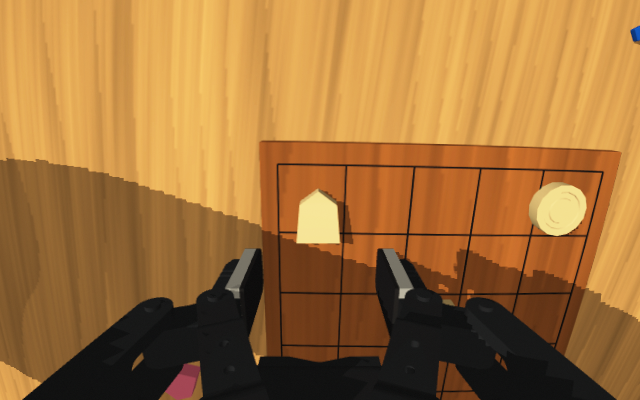

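Pawn A at (318,218) is aligned between the pads with its tip up. I'll grip and lift it.

Request:
drive_tool([
  {"translation": [0.4,-0.024,-0.01],"rot": [0,0,0],"hand": 0.62},
  {"translation": [0.4,0,0],"rot": [0,0,0],"hand": 0.62},
  {"translation": [0.34,0,0],"rot": [0,0,0],"hand": 0.62},
  {"translation": [0.2,0,0],"rot": [0,0,0],"hand": 0.62},
  {"translation": [0,0,0],"rot": [0,0,0],"hand": 0.62},
  {"translation": [0,0,0],"rot": [0,0,0],"hand": 0},
  {"translation": [0,0,0],"rot": [0,0,0],"hand": 0},
  {"translation": [0,0,0],"rot": [0,0,0],"hand": 0},
  {"translation": [0,0,0],"rot": [0,0,0],"hand": 0},
  {"translation": [0,0,0],"rot": [0,0,0],"hand": 0},
  {"translation": [-0.3,0,0],"rot": [0,0,0],"hand": 0},
  {"translation": [-0.6,0,0],"rot": [0,0,0],"hand": 0},
  {"translation": [-0.7,0,0],"rot": [0,0,0],"hand": 0},
  {"translation": [-0.6,0,0],"rot": [0,0,0],"hand": 0},
  {"translation": [0,0,0],"rot": [0,0,0],"hand": 0},
])

```text
t: 15.5
eef_pos: [0.4527, 0.0623, 0.1659]
tool_rot: [-0.046, 0.703, 0.046, 0.708]
contact_force: [0.4, 0.2, -1.2]
width: 0.0254
```

```bash
python3 snap.py wrist w7; python3 - <<'E'
import numpy as np
o=np.array([.476,.3337]);a=np.radians(22.7);c,s=np.cos(a),np.sin(a)
for x in(.012,.06): print(o+x*np.array([c,s]))
E
python3 go.py .4871 .3383 .162 112.7
```

```text
[0.48707046 0.33833087]
[0.53135229 0.35685436]
t 15.55 pos [0.4516 0.0622 0.1643] jaw(z) ang 7.41 y ang 97.41 xaxis [ 0.004  0.    -1.   ] w 0.0253 F [-1.   0.1  0.1] q6 -0.02
 rot option 0 rotvec/0.12: [-15.31   0.02   0.03] newq6~ -1.86
   shift after turn (units .06): [ 0.039 -2.322  4.016]
 rot option 180 rotvec/0.12: [10.87  0.03 -0.02] newq6~ 1.29
   shift after turn (units .06): [ 0.039  2.322 -4.016]
shift now (units .06): [0.043 4.487 1.181] len 0.278
```

View pics/w7.png

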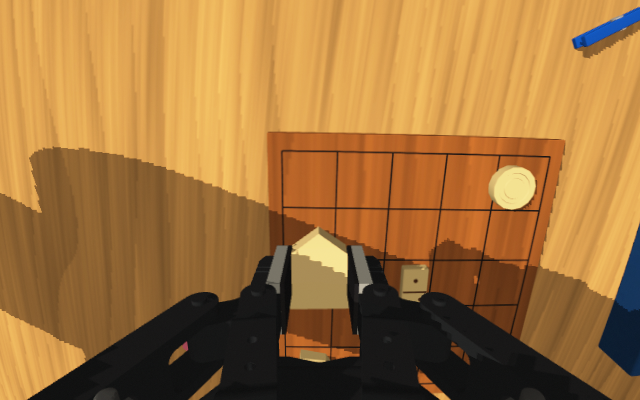

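Request:
drive_tool([
  {"translation": [0,0,0],"rot": [0.988,0,0],"hand": 0},
  {"translation": [0,0,0],"rot": [0.988,0,0],"hand": 0},
  {"translation": [0,0,0],"rot": [0.988,0,0],"hand": 0},
  {"translation": [0,0,0],"rot": [0.988,0,0],"hand": 0},
  {"translation": [0,0,0],"rot": [0.988,0,0],"hand": 0},
  {"translation": [0,0,0],"rot": [0.988,0,0],"hand": 0},
  {"translation": [0,0,0],"rot": [0.988,0,0],"hand": 0},
  {"translation": [0,0,0],"rot": [0.988,0,0],"hand": 0},
  {"translation": [0,0,0],"rot": [0.988,0,0],"hand": 0},
  {"translation": [0,0,0],"rot": [0.988,0,0],"hand": 0},
  {"translation": [0,0,0],"rot": [0.988,0,0],"hand": 0},
  {"translation": [0,0,0],"rot": [0,0,0],"hand": 0},
])

```text
t: 17.05
eef_pos: [0.4499, 0.062, 0.1617]
tool_rot: [0.391, 0.589, -0.392, 0.588]
contact_force: [-0.1, 0.5, -0.4]
width: 0.0255
```

```bash
python3 go.py .5314 .3569 .162 112.7
```

```text
t 17.05 pos [0.4499 0.062  0.1617] jaw(z) ang -67.25 y ang 22.75 xaxis [-0.002 -0.    -1.   ] w 0.0255 F [-0.1  0.5 -0.4] q6 1.28
 rot option 0 rotvec/0.12: [-2.617e+01 -2.000e-02 -1.000e-02] newq6~ -1.86
   shift after turn (units .06): [-4.00e-03 -3.15e+00  4.01e+00]
 rot option 180 rotvec/0.12: [ 0.01 -0.    0.02] newq6~ 1.29
   shift after turn (units .06): [-4.00e-03  3.15e+00 -4.01e+00]
shift now (units .06): [-0.008  3.153 -4.007] len 0.306
```

Request:
drive_tool([
  {"translation": [0,0.45,-0.573],"rot": [0,0,0],"hand": 0},
  {"translation": [0,0.45,-0.573],"rot": [0,0,0],"hand": 0},
  {"translation": [0,0.45,-0.573],"rot": [0,0,0],"hand": 0},
  {"translation": [0,0.45,-0.573],"rot": [0,0,0],"hand": 0},
  {"translation": [0,0.45,-0.573],"rot": [0,0,0],"hand": 0},
  {"translation": [0,0.45,-0.573],"rot": [0,0,0],"hand": 0},
  {"translation": [0,0.45,-0.573],"rot": [0,0,0],"hand": 0},
  {"translation": [0,0,0],"rot": [0,0,0],"hand": 0},
  {"translation": [0,0,0],"rot": [0,0,0],"hand": 0},
])

```text
t: 18.18
eef_pos: [0.5313, 0.3563, 0.1616]
tool_rot: [0.391, 0.589, -0.392, 0.589]
contact_force: [-0.7, -0.8, 0.3]
width: 0.0252
```

```bash
python3 snap.py wrist w8; python3 go.py .5314 .3569 .028 112.7
```

```text
t 18.23 pos [0.5314 0.3559 0.1619] jaw(z) ang -67.26 y ang 22.74 xaxis [-0.002 -0.001 -1.   ] w 0.0252 F [0.3 0.6 0.3] q6 1.75
 rot option 0 rotvec/0.12: [-2.617e+01 -3.000e-02  1.000e-02] newq6~ -1.4
   shift after turn (units .06): [ 2.231 -0.006  0.015]
 rot option 180 rotvec/0.12: [0.01 0.   0.02] newq6~ 1.75
   shift after turn (units .06): [ 2.231  0.006 -0.015]
shift now (units .06): [ 2.231  0.011 -0.017] len 0.134
```

View pics/w8.png

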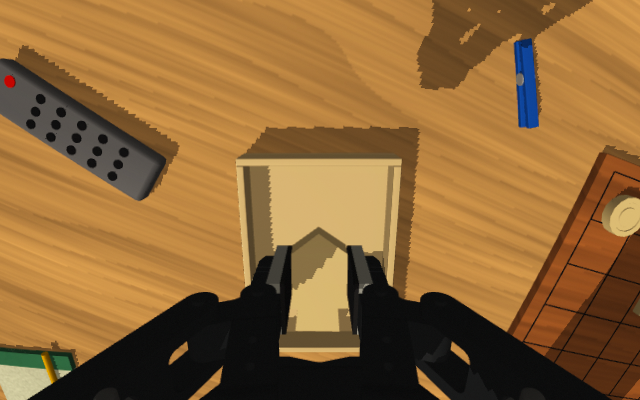

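Request:
drive_tool([
  {"translation": [0.4,0,-0.015],"rot": [0,0,0],"hand": 0},
  {"translation": [0.6,0,0],"rot": [0,0,0],"hand": 0},
  {"translation": [0.6,0,0],"rot": [0,0,0],"hand": 0},
  {"translation": [0.4,0,0],"rot": [0,0,0],"hand": 0},
  {"translation": [0.21,0,0],"rot": [0,0,0],"hand": 0},
  {"translation": [0.02,0,0],"rot": [0,0,0],"hand": 0},
  {"translation": [0,0,0],"rot": [0,0,0],"hand": 0},
])

```text
t: 19.1
eef_pos: [0.5323, 0.3579, 0.0298]
tool_rot: [0.392, 0.588, -0.392, 0.589]
contact_force: [0.4, -0.9, -0.2]
width: 0.0253
```

```bash
python3 go.py; python3 - <<'E'
from h import *
z=load('w8.npz')
X=onplane(z,[(236,157.5),(402,158.5)],.03); print(X)
d=X[0]-X[1]; print(np.linalg.norm(d),np.degrees(np.arctan2(d[1],d[0]))-90); a=np.radians(22.7)
print(X.mean(0)[:2]-.092*np.array([np.cos(a),np.sin(a)]))
E
```

```text
t 19.1 pos [0.5323 0.3579 0.0298] jaw(z) ang -67.32 y ang 22.68 xaxis [ 0.001  0.001 -1.   ] w 0.0253 F [ 0.4 -0.9 -0.2] q6 1.75
[[0.53644931 0.42894581 0.03      ]
 [0.58562569 0.30966605 0.03      ]]
0.12901929135052367 22.405257764146825
[0.47616399 0.33380258]
```

Request:
drive_tool([
  {"translation": [0.03,0,0],"rot": [0,0,0],"hand": 0},
  {"translation": [0,0,0],"rot": [0,0,0],"hand": 0},
  {"translation": [0,0,0],"rot": [0,0,0],"hand": 0.58},
  {"translation": [0,0,0],"rot": [0,0,0],"hand": 0.58},
  {"translation": [0,0,0],"rot": [0,0,0],"hand": 0.58},
  {"translation": [0,0,0],"rot": [0,0,0],"hand": 0.58},
  {"translation": [-0.4,0,0],"rot": [0,0,0],"hand": 0.58},
  {"translation": [-0.6,0,0],"rot": [0,0,0],"hand": 0.58},
  {"translation": [-0.7,0,0],"rot": [0,0,0],"hand": 0.58},
  {"translation": [-0.6,0,0],"rot": [0,0,0],"hand": 0.58},
  {"translation": [0,0,0],"rot": [0,0,0],"hand": 0.58},
  {"translation": [0,0,0],"rot": [0,0,0],"hand": 0.58},
])

```text
t: 20.6
eef_pos: [0.5314, 0.3576, 0.1646]
tool_rot: [0.392, 0.589, -0.392, 0.588]
contact_force: [-0.4, 0.0, -0.0]
width: 0.0497
```

```bash
python3 snap.py wrist w9; python3 go.py .4749 -.1213 .14 88
```

```text
t 20.65 pos [0.5311 0.3575 0.164 ] jaw(z) ang -67.31 y ang 22.69 xaxis [-0.002 -0.001 -1.   ] w 0.0495 F [-0.5 -1.1 -0.7] q6 1.75
 rot option 0 rotvec/0.12: [-2.259e+01 -2.000e-02  1.000e-02] newq6~ -0.96
   shift after turn (units .06): [ 0.4    0.658 -8.007]
 rot option 180 rotvec/0.12: [3.59 0.01 0.02] newq6~ 2.18
   shift after turn (units .06): [ 0.4   -0.658  8.007]
shift now (units .06): [ 0.41  -3.942  7.   ] len 0.483
```

View pics/w9.png

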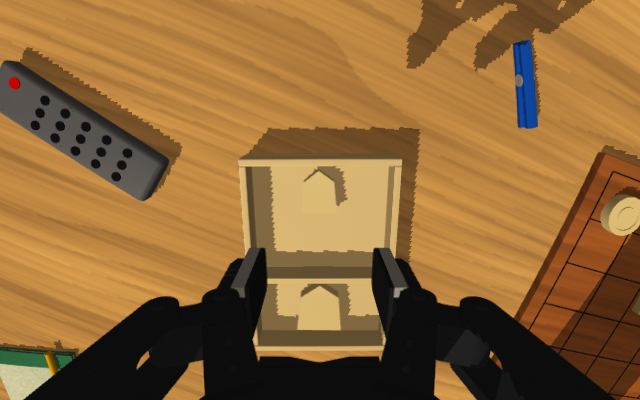

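Pawn A lies flat at (320,195), and the king is still in place at (319,310). Pawn B is next.

Request:
drive_tool([
  {"translation": [0.04,-0.394,0.7],"rot": [0,0,0],"hand": 0.62},
  {"translation": [0.04,-0.394,0.7],"rot": [0,0,0],"hand": 0.62},
  {"translation": [0.04,-0.394,0.7],"rot": [0,0,0],"hand": 0.62},
  {"translation": [0.04,-0.394,0.7],"rot": [0,0,0],"hand": 0.62},
  {"translation": [0.04,-0.394,0.7],"rot": [0,0,0],"hand": 0.62},
  {"translation": [0.04,-0.394,0.7],"rot": [0,0,0],"hand": 0.62},
  {"translation": [0.04,-0.394,0.7],"rot": [0,0,0],"hand": 0.62},
  {"translation": [0.04,-0.394,0.7],"rot": [0,0,0],"hand": 0.62},
  {"translation": [0.04,-0.394,0.7],"rot": [0,0,0],"hand": 0.62},
  {"translation": [0.04,-0.394,0.7],"rot": [0,0,0],"hand": 0.62},
  {"translation": [0,0,0],"rot": [0.9,0,0],"hand": 0.62},
  {"translation": [0,0,0],"rot": [0.9,0,0],"hand": 0.62},
  {"translation": [0,0,0],"rot": [0.9,0,0],"hand": 0.62},
  {"translation": [0,0,0],"rot": [0.9,0,0],"hand": 0.62},
  {"translation": [0.4,0,0],"rot": [0,0,0],"hand": 0.62},
  {"translation": [0,0,0],"rot": [0,0,0],"hand": 0.62},
  {"translation": [0,0,0],"rot": [0,0,0],"hand": 0.62},
])

```text
t: 22.78
eef_pos: [0.4754, -0.1207, 0.1168]
tool_rot: [-0.509, -0.491, 0.509, -0.491]
contact_force: [0.0, 0.1, -0.8]
width: 0.0529
```

```bash
python3 snap.py wrist w10; python3 go.py .4749 -.1213 .0300 88
```

```text
t 22.82 pos [ 0.4758 -0.1208  0.1172] jaw(z) ang -92.05 y ang -2.05 xaxis [-0.  0. -1.] w 0.0532 F [ 0.  -0.2 -0.1] q6 1.33
 rot option 0 rotvec/0.12: [26.17  0.    0.  ] newq6~ 4.47
   shift after turn (units .06): [ 1.453  0.015 -0.009]
 rot option 180 rotvec/0.12: [-0.01 -0.    0.  ] newq6~ 1.33
   shift after turn (units .06): [ 1.453 -0.015  0.009]
shift now (units .06): [ 1.453 -0.014  0.01 ] len 0.087
```

View pics/w10.png

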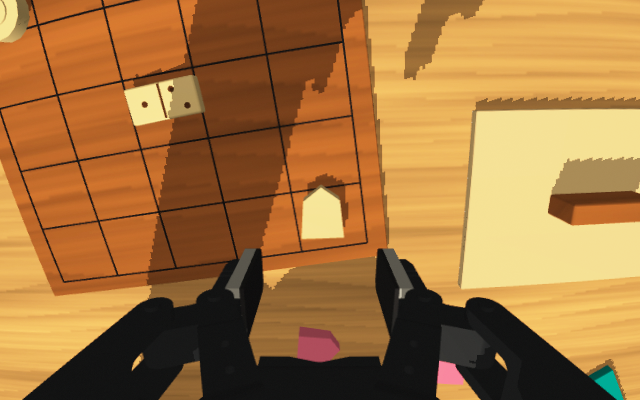

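Pawn B at (322,215) is aligned between the pads, so I'll grip and lift it.

Request:
drive_tool([
  {"translation": [0.4,-0.014,0],"rot": [0,0,0],"hand": 0.62},
  {"translation": [0.5,0,0],"rot": [0,0,0],"hand": 0.62},
  {"translation": [0.35,0,0],"rot": [0,0,0],"hand": 0.62},
  {"translation": [0.2,0,0],"rot": [0,0,0],"hand": 0.62},
  {"translation": [0,0,0],"rot": [0,0,0],"hand": 0.62},
  {"translation": [0,0,0],"rot": [0,0,0],"hand": 0},
  {"translation": [0,0,0],"rot": [0,0,0],"hand": 0},
  {"translation": [0,0,0],"rot": [0,0,0],"hand": 0},
  {"translation": [0,0,0],"rot": [0,0,0],"hand": 0},
  {"translation": [0,0,0],"rot": [0,0,0],"hand": 0},
  {"translation": [-0.3,0,0],"rot": [0,0,0],"hand": 0},
  {"translation": [-0.6,0,0],"rot": [0,0,0],"hand": 0},
  {"translation": [-0.7,0,0],"rot": [0,0,0],"hand": 0},
  {"translation": [-0.6,0,0],"rot": [0,0,0],"hand": 0},
  {"translation": [0,0,0],"rot": [0,0,0],"hand": 0},
])

```text
t: 24.7
eef_pos: [0.4769, -0.1213, 0.1661]
tool_rot: [0.51, 0.489, -0.508, 0.493]
contact_force: [-0.6, 0.2, 0.8]
width: 0.0249
```

```bash
python3 snap.py wrist w11; python3 go.py .4872 .3384 .162 112.6
```

```text
t 24.75 pos [ 0.4758 -0.121   0.1644] jaw(z) ang -92.06 y ang -2.06 xaxis [ 0.004 -0.001 -1.   ] w 0.0254 F [ 0.5  0.8 -1. ] q6 1.33
 rot option 0 rotvec/0.12: [ 2.259e+01 -5.000e-02 -2.000e-02] newq6~ 4.04
   shift after turn (units .06): [ 0.04  -3.117  6.996]
 rot option 180 rotvec/0.12: [-3.59  0.02 -0.03] newq6~ 0.9
   shift after turn (units .06): [ 0.04   3.117 -6.996]
shift now (units .06): [ 0.031 -0.087 -7.659] len 0.46
```

View pics/w11.png

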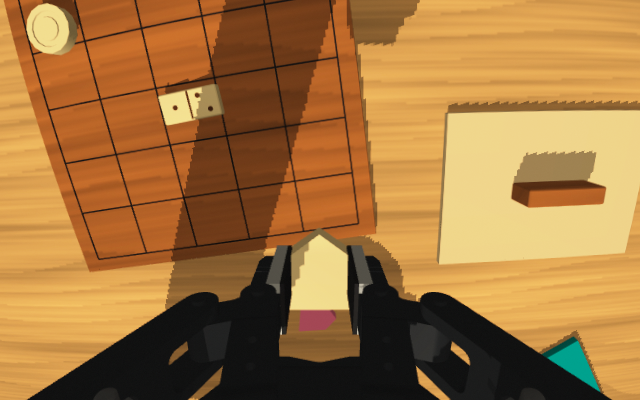

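Request:
drive_tool([
  {"translation": [0,-0.009,-0.766],"rot": [0,0,0],"hand": 0},
  {"translation": [0,-0.009,-0.766],"rot": [0,0,0],"hand": 0},
  {"translation": [0,-0.009,-0.766],"rot": [0,0,0],"hand": 0},
  {"translation": [0,-0.009,-0.766],"rot": [0,0,0],"hand": 0},
  {"translation": [0,-0.009,-0.766],"rot": [0,0,0],"hand": 0},
  {"translation": [0,-0.009,-0.766],"rot": [0,0,0],"hand": 0},
  {"translation": [0,-0.009,-0.766],"rot": [0,0,0],"hand": 0},
  {"translation": [0,-0.009,-0.766],"rot": [0,0,0],"hand": 0},
  {"translation": [0,-0.009,-0.766],"rot": [0,0,0],"hand": 0},
  {"translation": [0,-0.009,-0.766],"rot": [0,0,0],"hand": 0},
  {"translation": [0,0,0],"rot": [-0.9,0,0],"hand": 0},
  {"translation": [0,0,0],"rot": [-0.9,0,0],"hand": 0},
  {"translation": [0,0,0],"rot": [-0.9,0,0],"hand": 0},
  {"translation": [0,0,0],"rot": [-0.9,0,0],"hand": 0},
  {"translation": [0,0,0],"rot": [0,0,0],"hand": 0},
  {"translation": [0,0,0],"rot": [0,0,0],"hand": 0},
])

```text
t: 26.75
eef_pos: [0.4857, 0.3385, 0.1616]
tool_rot: [0.392, 0.588, -0.393, 0.588]
contact_force: [-1.2, 0.4, -0.0]
width: 0.0256
```

```bash
python3 go.py .4872 .3384 .0285 112.6
```

```text
t 26.75 pos [0.4857 0.3385 0.1616] jaw(z) ang -67.43 y ang 22.57 xaxis [-0.001 -0.001 -1.   ] w 0.0256 F [-1.2  0.4 -0. ] q6 1.77
 rot option 0 rotvec/0.12: [ 2.618e+01  2.000e-02 -0.000e+00] newq6~ 4.91
   shift after turn (units .06): [ 2.218 -0.023 -0.011]
 rot option 180 rotvec/0.12: [-0.    0.    0.01] newq6~ 1.76
   shift after turn (units .06): [2.218 0.023 0.011]
shift now (units .06): [2.218 0.025 0.011] len 0.133
```

Request:
drive_tool([
  {"translation": [0.4,0.01,0],"rot": [0,0,0],"hand": 0},
  {"translation": [0.6,0,0],"rot": [0,0,0],"hand": 0},
  {"translation": [0.6,0,0],"rot": [0,0,0],"hand": 0},
  {"translation": [0.4,0,0],"rot": [0,0,0],"hand": 0},
  {"translation": [0.21,0,0],"rot": [0,0,0],"hand": 0},
  {"translation": [0.04,0,0],"rot": [0,0,0],"hand": 0},
  {"translation": [0,0,0],"rot": [0,0,0],"hand": 0},
  {"translation": [0,0,0],"rot": [0,0,0],"hand": 0},
])

```text
t: 27.75
eef_pos: [0.4871, 0.3393, 0.0276]
tool_rot: [0.392, 0.588, -0.392, 0.589]
contact_force: [1.0, -0.1, 0.5]
width: 0.025
```

```bash
python3 go.py
```

```text
t 27.75 pos [0.4871 0.3393 0.0276] jaw(z) ang -67.34 y ang 22.66 xaxis [ 0.001  0.001 -1.   ] w 0.025 F [ 1.  -0.1  0.5] q6 1.76
```

Request:
drive_tool([
  {"translation": [0,0,0],"rot": [0,0,0],"hand": 0.58},
  {"translation": [0,0,0],"rot": [0,0,0],"hand": 0.58},
  {"translation": [0,0,0],"rot": [0,0,0],"hand": 0.58},
  {"translation": [0,0,0],"rot": [0,0,0],"hand": 0.58},
  {"translation": [-0.4,0,0],"rot": [0,0,0],"hand": 0.58},
  {"translation": [-0.6,0,0],"rot": [0,0,0],"hand": 0.58},
  {"translation": [-0.7,0,0],"rot": [0,0,0],"hand": 0.58},
  {"translation": [-0.7,0,0],"rot": [0,0,0],"hand": 0.58},
  {"translation": [-0.7,-0.6,0],"rot": [0,0,0],"hand": 0.58},
  {"translation": [0,-0.6,0],"rot": [0,0,0],"hand": 0.58},
  {"translation": [0,0,0],"rot": [0,0,0],"hand": 0.58},
])

```text
t: 29.12
eef_pos: [0.4181, 0.3102, 0.2136]
tool_rot: [0.391, 0.589, -0.392, 0.589]
contact_force: [1.1, -0.1, -0.4]
width: 0.0494
```

```bash
python3 snap.py wrist w12; python3 go.py .471 -.328 .14 0; python3 - <<'E'
import cv2
from h import *
z=load('w12.npz'); d=z['d']
E
```

```text
t 29.18 pos [0.4196 0.311  0.2135] jaw(z) ang -67.28 y ang 22.72 xaxis [ 0.  0. -1.] w 0.05 F [-0.1 -0.6  0.3] q6 1.79
 rot option 0 rotvec/0.12: [-9.79  0.   -0.  ] newq6~ 0.62
   shift after turn (units .06): [  1.226 -10.649   0.857]
 rot option 180 rotvec/0.12: [16.39 -0.   -0.  ] newq6~ 3.76
   shift after turn (units .06): [ 1.226 10.649 -0.857]
shift now (units .06): [ 1.224 -3.323 10.154] len 0.645
```

View pics/w12.png

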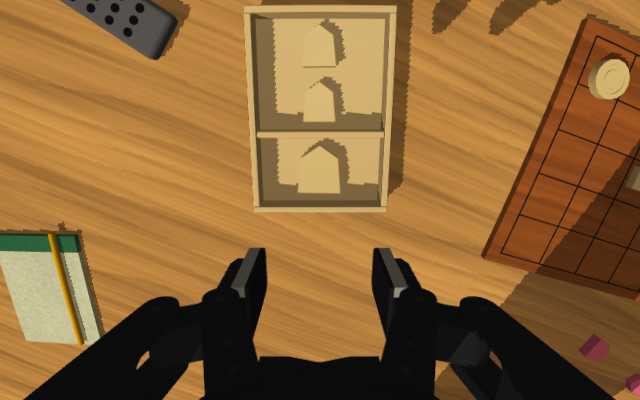

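All three pieces lie flat: the pawns at (321,45) and (320,100), and the king at (319,170). Now for the lid.

Request:
drive_tool([
  {"translation": [0,0,0],"rot": [-0.979,0,0],"hand": 0.6},
  {"translation": [0,0,0],"rot": [-0.979,0,0],"hand": 0.6},
  {"translation": [0,0,0],"rot": [-0.979,0,0],"hand": 0.6},
  {"translation": [0,0,0],"rot": [-0.979,0,0],"hand": 0.6},
  {"translation": [0,0,0],"rot": [-0.979,0,0],"hand": 0.6},
  {"translation": [0,0,0],"rot": [-0.979,0,0],"hand": 0.6},
  {"translation": [0,0,0],"rot": [-0.979,0,0],"hand": 0.6},
  {"translation": [0,0,0],"rot": [-0.979,0,0],"hand": 0.6},
  {"translation": [0,0,0],"rot": [-0.979,0,0],"hand": 0.6},
  {"translation": [0,0,0],"rot": [-0.979,0,0],"hand": 0.6},
  {"translation": [0,0,0],"rot": [0,0,0],"hand": 0.6},
])

```text
t: 30.55
eef_pos: [0.4209, 0.3115, 0.2127]
tool_rot: [0.0, 0.707, -0.0, 0.707]
contact_force: [1.1, 0.5, -0.0]
width: 0.0513
```

Request:
drive_tool([
  {"translation": [0,-0.8,0.066],"rot": [0,0,0],"hand": 0.6},
  {"translation": [0,-0.8,0.066],"rot": [0,0,0],"hand": 0.6},
  {"translation": [0,-0.8,0.066],"rot": [0,0,0],"hand": 0.6},
  {"translation": [0,-0.8,0.066],"rot": [0,0,0],"hand": 0.6},
  {"translation": [0,-0.8,0.066],"rot": [0,0,0],"hand": 0.6},
  {"translation": [0,-0.8,0.066],"rot": [0,0,0],"hand": 0.6},
  {"translation": [0,-0.8,0.066],"rot": [0,0,0],"hand": 0.6},
  {"translation": [0,-0.8,0.066],"rot": [0,0,0],"hand": 0.6},
  {"translation": [0,-0.8,0.066],"rot": [0,0,0],"hand": 0.6},
  {"translation": [0,-0.8,0.066],"rot": [0,0,0],"hand": 0.6},
  {"translation": [0,-0.8,0.066],"rot": [0,0,0],"hand": 0.6},
  {"translation": [0,-0.8,0.066],"rot": [0,0,0],"hand": 0.6},
  {"translation": [0,0,0],"rot": [0,0,0],"hand": 0.6},
  {"translation": [0,0,0],"rot": [0,0,0],"hand": 0.6},
])

```text
t: 32.3
eef_pos: [0.4675, -0.2646, 0.2126]
tool_rot: [0.001, 0.707, -0.001, 0.707]
contact_force: [1.1, 0.7, -0.4]
width: 0.0513
```

```bash
python3 snap.py wrist w13; python3 go.py .471 -.328 .14 0.5
```

```text
t 32.35 pos [ 0.4675 -0.2641  0.2127] jaw(z) ang -0.05 y ang 89.95 xaxis [-0.001  0.001 -1.   ] w 0.0513 F [ 0.4 -0.   0.3] q6 -0.54
 rot option 0 rotvec/0.12: [-0.08 -0.01 -0.01] newq6~ -0.55
   shift after turn (units .06): [ 1.212 -1.065  0.049]
 rot option 180 rotvec/0.12: [ 2.61e+01 -1.00e-02  1.00e-02] newq6~ 2.6
   shift after turn (units .06): [ 1.212  1.065 -0.049]
shift now (units .06): [ 1.211 -1.066  0.06 ] len 0.097
```

View pics/w13.png

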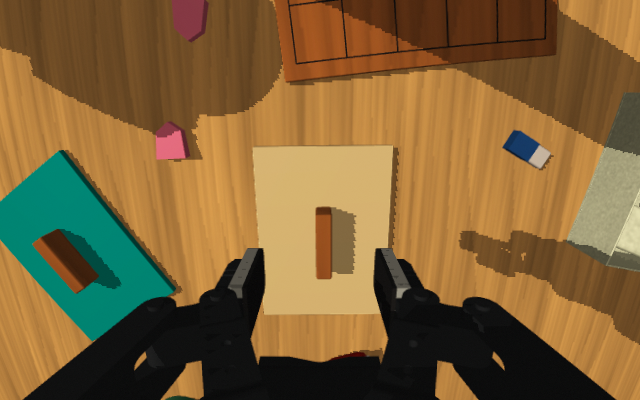

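```bash
python3 - <<'E'
import cv2
from h import *
z=load('w13.npz'); cv2.imwrite('pics/w13c.png',cv2.resize(z['p'][135:325,240:410,::-1],None,fx=3,fy=3,interpolation=cv2.INTER_CUBIC))
hs=cv2.cvtColor(z['p'],cv2.COLOR_RGB2HSV)
m=((hs[...,1]>170)&(hs[...,0]<15)).astype(np.uint8); m[:200]=0;m[285:]=0;m[:,:305]=0;m[:,340:]=0
ys,xs=np.nonzero(m); print(xs.min(),xs.max(),ys.min(),ys.max(),m.sum())
E
```

```text
316 331 207 278 1117
```

View pics/w13c.png

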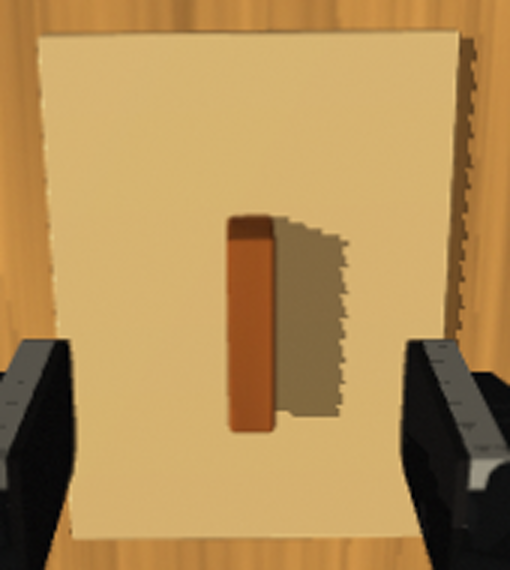

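```bash
python3 - <<'E'
from h import *
z=load('w13.npz')
f=lambda p:(np.array(p)+.5)/3-.5+[240,135]
X=onplane(z,f([(39,37),(459,31),(437,538),(73,538)]),.008)[:,:2]; print(X.round(4),X.mean(0))
B=onplane(z,f([(228,237),(274,237),(274,431),(230,432)]),.036)[:,:2]; print(B.round(4),B.mean(0))
for A in (X,B):
    l=(A[0]+A[1])/2-(A[2]+A[3])/2; print('axis',np.degrees(np.arctan2(l[1],l[0])),np.linalg.norm(l), 'jaw edge', np.degrees(np.arctan2(*(A[1]-A[0])[::-1])))
    for i,j in((0,3),(1,2)): print(np.degrees(np.arctan2(*(A[i]-A[j])[::-1])))
z=load('w12.npz')
X=onplane(z,[(244.5,7.5),(397,6.5),(387,207),(254,208)],.03)[:,:2]
print('box',X.mean(0))
for i,j in((0,3),(1,2)): print(np.degrees(np.arctan2(*(X[i]-X[j])[::-1])))
E
```

```text
[[ 0.4023 -0.2323]
 [ 0.5407 -0.2306]
 [ 0.5446 -0.4255]
 [ 0.4034 -0.425 ]] [ 0.47275406 -0.32835161]
[[ 0.4645 -0.2925]
 [ 0.4792 -0.2925]
 [ 0.4798 -0.3621]
 [ 0.4648 -0.3625]] [ 0.47208071 -0.32740571]
axis 90.74235949182558 0.19383572193449158 jaw edge 0.6726985235491133
90.34585217924777
91.13436597883802
axis 90.35072304119421 0.06978942352650275 jaw edge -0.1659386153706083
90.22693501018593
90.47517576177512
box [0.47795538 0.33419826]
22.537158833420058
22.835668257772298
```

```bash
python3 go.py .4723 -.328 .031 0.5
```

```text
t 32.35 pos [ 0.4675 -0.2641  0.2127] jaw(z) ang -0.05 y ang 89.95 xaxis [-0.001  0.001 -1.   ] w 0.0513 F [ 0.4 -0.   0.3] q6 -0.54
 rot option 0 rotvec/0.12: [-0.08 -0.01 -0.01] newq6~ -0.55
   shift after turn (units .06): [ 3.029 -1.066  0.071]
 rot option 180 rotvec/0.12: [ 2.61e+01 -1.00e-02  1.00e-02] newq6~ 2.6
   shift after turn (units .06): [ 3.029  1.066 -0.071]
shift now (units .06): [ 3.028 -1.067  0.084] len 0.193
```

Request:
drive_tool([
  {"translation": [0,0,0],"rot": [-0.08,0,0],"hand": 0.6},
  {"translation": [0.4,-0.53,0.035],"rot": [0,0,0],"hand": 0.6},
  {"translation": [0.6,-0.536,0.036],"rot": [0,0,0],"hand": 0.6},
  {"translation": [0.6,0,0],"rot": [0,0,0],"hand": 0.6},
  {"translation": [0,0,0],"rot": [0,0,0],"hand": 0.6},
  {"translation": [0,0,0],"rot": [0,0,0],"hand": 0.6},
])

```text
t: 33.1
eef_pos: [0.4733, -0.3283, 0.1182]
tool_rot: [-0.004, 0.707, 0.004, 0.707]
contact_force: [-0.6, 0.1, -0.5]
width: 0.051
```

```bash
python3 go.py .4723 -.328 .031 0.5;python3 snap.py wrist w14
```

```text
t 33.1 pos [ 0.4733 -0.3283  0.1182] jaw(z) ang 0.62 y ang 90.62 xaxis [ 0.001 -0.001 -1.   ] w 0.051 F [-0.6  0.1 -0.5] q6 -0.64
 rot option 0 rotvec/0.12: [0.02 0.01 0.  ] newq6~ -0.64
   shift after turn (units .06): [ 1.454  0.005 -0.016]
 rot option 180 rotvec/0.12: [-2.616e+01 -1.000e-02  1.000e-02] newq6~ -3.78
   shift after turn (units .06): [ 1.454 -0.005  0.016]
shift now (units .06): [ 1.454  0.006 -0.018] len 0.087
```

View pics/w14.png

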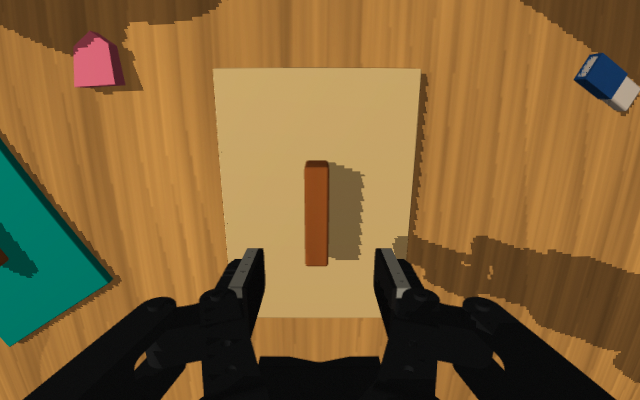

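The bar at (316,214) lies midway between the fingers. I'll descend, close, and lift a little.

Request:
drive_tool([
  {"translation": [0.4,0,-0.018],"rot": [0,0,0],"hand": 0.6},
  {"translation": [0.5,0,0],"rot": [0,0,0],"hand": 0.6},
  {"translation": [0.35,0,0],"rot": [0,0,0],"hand": 0.6},
  {"translation": [0.2,0,0],"rot": [0,0,0],"hand": 0.6},
  {"translation": [0,0,0],"rot": [0,0,0],"hand": 0.6},
  {"translation": [0,0,0],"rot": [0,0,0],"hand": 0},
  {"translation": [0,0,0],"rot": [0,0,0],"hand": 0},
  {"translation": [0,0,0],"rot": [0,0,0],"hand": 0},
  {"translation": [0,0,0],"rot": [0,0,0],"hand": 0},
  {"translation": [0,0,0],"rot": [0,0,0],"hand": 0},
  {"translation": [0,0,0],"rot": [0,0,0],"hand": 0},
])

```text
t: 34.52
eef_pos: [0.4722, -0.3292, 0.0313]
tool_rot: [-0.004, 0.707, 0.003, 0.708]
contact_force: [-1.3, 1.1, 6.1]
width: 0.0148
```

```bash
python3 go.py .4723 -.328 .19 0.5
```

```text
t 34.52 pos [ 0.4722 -0.3292  0.0313] jaw(z) ang 0.55 y ang 90.55 xaxis [ 0.002 -0.001 -1.   ] w 0.0148 F [-1.3  1.1  6.1] q6 -0.64
 rot option 0 rotvec/0.12: [0.01 0.01 0.01] newq6~ -0.64
   shift after turn (units .06): [-2.645e+00  2.000e-02  1.000e-03]
 rot option 180 rotvec/0.12: [-2.617e+01 -1.000e-02  2.000e-02] newq6~ -3.78
   shift after turn (units .06): [-2.645e+00 -2.000e-02 -1.000e-03]
shift now (units .06): [-2.645  0.017  0.006] len 0.159
```

Request:
drive_tool([
  {"translation": [-0.3,0,0],"rot": [0,0,0],"hand": 0},
  {"translation": [-0.5,0,0],"rot": [0,0,0],"hand": 0},
  {"translation": [-0.6,0,0],"rot": [0,0,0],"hand": 0},
  {"translation": [-0.6,0,0],"rot": [0,0,0],"hand": 0},
  {"translation": [-0.5,0,0],"rot": [0,0,0],"hand": 0},
  {"translation": [-0.2,0,0],"rot": [0,0,0],"hand": 0},
  {"translation": [0,0,0],"rot": [0,0,0],"hand": 0},
  {"translation": [0,0,0],"rot": [0,0,0],"hand": 0},
])

```text
t: 35.52
eef_pos: [0.4708, -0.3282, 0.191]
tool_rot: [-0.003, 0.708, 0.004, 0.707]
contact_force: [-0.8, 0.1, -2.6]
width: 0.0149
```

```bash
python3 snap.py wrist w15;  python3 go.py .4765 .334 .19 112.6
```

```text
t 35.58 pos [ 0.4708 -0.3282  0.1908] jaw(z) ang 0.55 y ang 90.55 xaxis [-0.002  0.001 -1.   ] w 0.0149 F [ 0.4 -0.9 -1.6] q6 -0.64
 rot option 0 rotvec/0.12: [-16.3    0.    -0.02] newq6~ -2.59
   shift after turn (units .06): [ 0.013 -4.329 10.152]
 rot option 180 rotvec/0.12: [ 9.88 -0.02 -0.  ] newq6~ 0.55
   shift after turn (units .06): [  0.013   4.329 -10.152]
shift now (units .06): [ 0.029 11.035  0.202] len 0.662
```

View pics/w15.png

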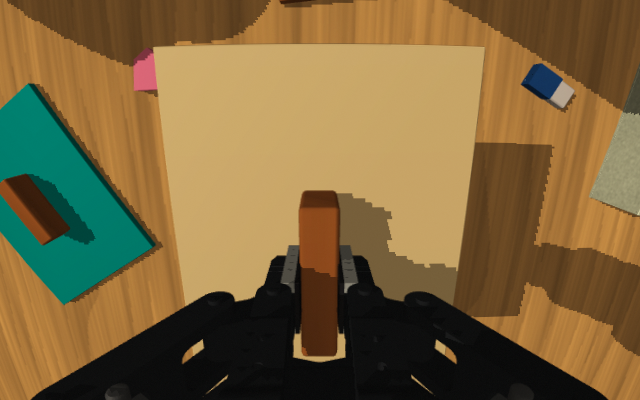

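```bash
python3 - <<'E'
from h import *
z=load('w15.npz'); h=.1908-.0233
X=onplane(z,[(154,46),(485,47.5)],h)[:,:2]; print(X)
d=X[1]-X[0]; a=np.arctan2(d[1],d[0]); print(np.linalg.norm(d),np.degrees(a)); m=X.mean(0); print('centre',m+.097*np.array([np.sin(a),-np.cos(a)]))
for v in (80,150): 
  o,r=ray(z,[(250,v),(400,v)]); print([(o+r[i]*z['d'][v,u]).round(4) for i,u in enumerate((250,400))])
E
```

```text
[[ 0.40086019 -0.23085796]
 [ 0.5399297  -0.23018491]]
0.13907114045554234 0.27729316739211307
centre [ 0.47086439 -0.3275203 ]
[array([ 0.4412, -0.245 ,  0.1681]), array([ 0.5042, -0.2445,  0.1694])]
[array([ 0.4402, -0.2745,  0.1694]), array([ 0.5065, -0.274 ,  0.1682])]
```

Request:
drive_tool([
  {"translation": [0,0.4,0.013],"rot": [0,0,0],"hand": 0},
  {"translation": [0,0.7,0.013],"rot": [0,0,0],"hand": 0},
  {"translation": [0,0.7,0.013],"rot": [0,0,0],"hand": 0},
  {"translation": [0,0.7,0.013],"rot": [0,0,0],"hand": 0},
  {"translation": [0,0.7,0.013],"rot": [0,0,0],"hand": 0},
  {"translation": [0,0.7,0.013],"rot": [0,0,0],"hand": 0},
  {"translation": [0,0.7,0.013],"rot": [0,0,0],"hand": 0},
  {"translation": [0,0.7,0.013],"rot": [0,0,0],"hand": 0},
  {"translation": [0,0.7,0.013],"rot": [0,0,0],"hand": 0},
  {"translation": [0,0.7,0.013],"rot": [0,0,0],"hand": 0},
  {"translation": [0,0.7,0.013],"rot": [0,0,0],"hand": 0},
  {"translation": [0,0.7,0.013],"rot": [0,0,0],"hand": 0},
  {"translation": [0,0.7,0.013],"rot": [0,0,0],"hand": 0},
  {"translation": [0,0.7,0.013],"rot": [0,0,0],"hand": 0},
  {"translation": [0,0.7,0.013],"rot": [0,0,0],"hand": 0},
  {"translation": [0,0.7,0.013],"rot": [0,0,0],"hand": 0},
  {"translation": [0,0.13,0],"rot": [0,0,0],"hand": 0},
  {"translation": [0,0,0],"rot": [0,0,0],"hand": 0},
])

```text
t: 37.83
eef_pos: [0.4764, 0.3333, 0.1913]
tool_rot: [-0.004, 0.708, 0.004, 0.707]
contact_force: [0.4, -0.1, -1.7]
width: 0.0147
```

Request:
drive_tool([
  {"translation": [0,0,0],"rot": [0.5,0,0],"hand": 0},
  {"translation": [0,0,0],"rot": [0.85,0,0],"hand": 0},
  {"translation": [0,0,0],"rot": [0.85,0,0],"hand": 0},
  {"translation": [0,0,0],"rot": [0.85,0,0],"hand": 0},
  {"translation": [0,0,0],"rot": [0.85,0,0],"hand": 0},
  {"translation": [0,0,0],"rot": [0.85,0,0],"hand": 0},
  {"translation": [0,0,0],"rot": [0.85,0,0],"hand": 0},
  {"translation": [0,0,0],"rot": [0.85,0,0],"hand": 0},
  {"translation": [0,0,0],"rot": [0.85,0,0],"hand": 0},
  {"translation": [0,0,0],"rot": [0.85,0,0],"hand": 0},
  {"translation": [0,0,0],"rot": [0.85,0,0],"hand": 0},
  {"translation": [0,0,0],"rot": [0.85,0,0],"hand": 0},
  {"translation": [0,0,0],"rot": [0,0,0],"hand": 0},
  {"translation": [0,0,0],"rot": [0,0,0],"hand": 0},
])

```text
t: 39.58
eef_pos: [0.4775, 0.3324, 0.192]
tool_rot: [0.391, 0.589, -0.391, 0.589]
contact_force: [0.5, 0.5, -1.9]
width: 0.0148
```

```bash
python3 snap.py wrist w16;  python3 go.py .4765 .334 .066 112.8
```

```text
t 39.62 pos [0.4776 0.3326 0.192 ] jaw(z) ang -67.12 y ang 22.88 xaxis [-0. -0. -1.] w 0.0148 F [ 0.2 -0.5 -1.8] q6 1.76
 rot option 0 rotvec/0.12: [-2.617e+01 -1.000e-02  0.000e+00] newq6~ -1.38
   shift after turn (units .06): [2.101 0.007 0.029]
 rot option 180 rotvec/0.12: [0.01 0.   0.  ] newq6~ 1.76
   shift after turn (units .06): [ 2.101 -0.007 -0.029]
shift now (units .06): [ 2.101 -0.006 -0.029] len 0.126
```

View pics/w16.png

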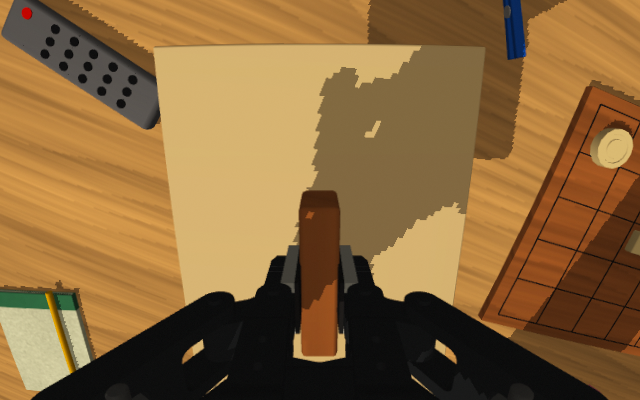

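Request:
drive_tool([
  {"translation": [0.3,-0.006,-0.029],"rot": [0,0,0],"hand": 0},
  {"translation": [0.5,0,0],"rot": [0,0,0],"hand": 0},
  {"translation": [0.5,0,0],"rot": [0,0,0],"hand": 0},
  {"translation": [0.4,0,0],"rot": [0,0,0],"hand": 0},
  {"translation": [0.25,0,0],"rot": [0,0,0],"hand": 0},
  {"translation": [0.12,0,0],"rot": [0,0,0],"hand": 0},
  {"translation": [0,0,0],"rot": [0,0,0],"hand": 0},
  {"translation": [0,0,0],"rot": [0,0,0],"hand": 0},
])

```text
t: 40.62
eef_pos: [0.4772, 0.335, 0.0687]
tool_rot: [0.392, 0.589, -0.391, 0.589]
contact_force: [-0.5, 0.7, -1.5]
width: 0.0148
```

```bash
python3 go.py .4765 .334 .0615 112.8; python3 snap.py wrist w17; python3 - <<'E'
import cv2
from h import *
z=load('w17.npz'); cv2.imwrite('pics/w17c.png',cv2.resize(z['p'][20:200,130:510,::-1],None,fx=2,fy=2))
E
```

```text
t 40.62 pos [0.4772 0.335  0.0687] jaw(z) ang -67.16 y ang 22.84 xaxis [ 0.001  0.001 -1.   ] w 0.0148 F [-0.5  0.7 -1.5] q6 1.76
 rot option 0 rotvec/0.12: [-2.617e+01  2.000e-02 -0.000e+00] newq6~ -1.38
   shift after turn (units .06): [ 0.12   0.017 -0.011]
 rot option 180 rotvec/0.12: [ 0.01 -0.   -0.01] newq6~ 1.76
   shift after turn (units .06): [ 0.12  -0.017  0.011]
shift now (units .06): [ 0.12  -0.017  0.011] len 0.007
```

View pics/w17c.png

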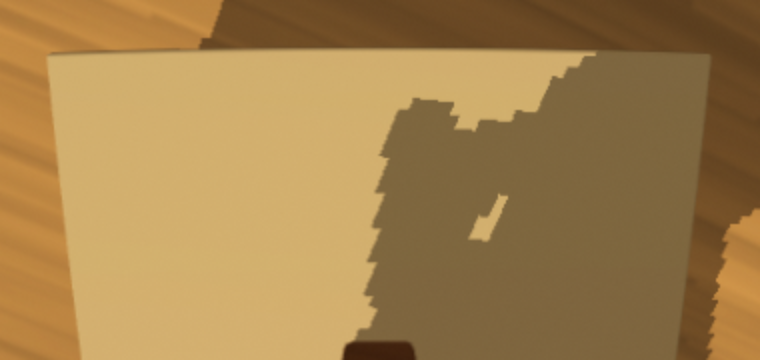

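Request:
drive_tool([
  {"translation": [0.06,-0.017,0.011],"rot": [0,0,0],"hand": 0},
  {"translation": [0.04,0,0],"rot": [0,0,0],"hand": 0},
  {"translation": [0.015,0,0],"rot": [0,0,0],"hand": 0},
  {"translation": [0,0,0],"rot": [0,0,0],"hand": 0},
  {"translation": [0,0,0],"rot": [0,0,0],"hand": 0},
])

```text
t: 41.3
eef_pos: [0.4758, 0.3336, 0.0613]
tool_rot: [0.391, 0.589, -0.391, 0.589]
contact_force: [-3.5, -1.2, 5.2]
width: 0.0149
```

```bash
python3 go.py .4765 .334 .0615 112.8
```

```text
t 41.3 pos [0.4758 0.3336 0.0613] jaw(z) ang -67.17 y ang 22.83 xaxis [-0. -0. -1.] w 0.0149 F [-3.5 -1.2  5.2] q6 1.76
 rot option 0 rotvec/0.12: [-26.18  -0.     0.  ] newq6~ -1.38
   shift after turn (units .06): [-0.003 -0.013  0.002]
 rot option 180 rotvec/0.12: [0. 0. 0.] newq6~ 1.76
   shift after turn (units .06): [-0.003  0.013 -0.002]
shift now (units .06): [-0.003  0.013 -0.002] len 0.001
```

Contact came at exactly the expected height. I'll release and retreat.

Request:
drive_tool([
  {"translation": [0,0,0],"rot": [0,0,0],"hand": 0.5},
  {"translation": [0,0,0],"rot": [0,0,0],"hand": 0.5},
  {"translation": [0,0,0],"rot": [0,0,0],"hand": 0.5},
  {"translation": [0,0,0],"rot": [0,0,0],"hand": 0.5},
  {"translation": [-0.2,0,0],"rot": [0,0,0],"hand": 0.5},
  {"translation": [-0.5,0,0],"rot": [0,0,0],"hand": 0.5},
  {"translation": [-0.6,0,0],"rot": [0,0,0],"hand": 0.5},
  {"translation": [-0.7,0,0],"rot": [0,0,0],"hand": 0.5},
  {"translation": [-0.5,-0.6,0],"rot": [0,0,0],"hand": 0.5},
  {"translation": [0,-0.6,0],"rot": [0,0,0],"hand": 0.5},
  {"translation": [0,0,0],"rot": [0,0,0],"hand": 0.5},
  {"translation": [0,0,0],"rot": [0,0,0],"hand": 0.5},
])

```text
t: 42.8
eef_pos: [0.4102, 0.3062, 0.2118]
tool_rot: [0.392, 0.589, -0.391, 0.589]
contact_force: [-0.2, -0.2, 1.1]
width: 0.0425
```

```bash
python3 go.py; python3 snap.py wrist w18; python3 snap.py scene s18
```

```text
t 42.8 pos [0.4102 0.3062 0.2118] jaw(z) ang -67.16 y ang 22.84 xaxis [ 0.002  0.001 -1.   ] w 0.0425 F [-0.2 -0.2  1.1] q6 1.79
```

View pics/w18.png

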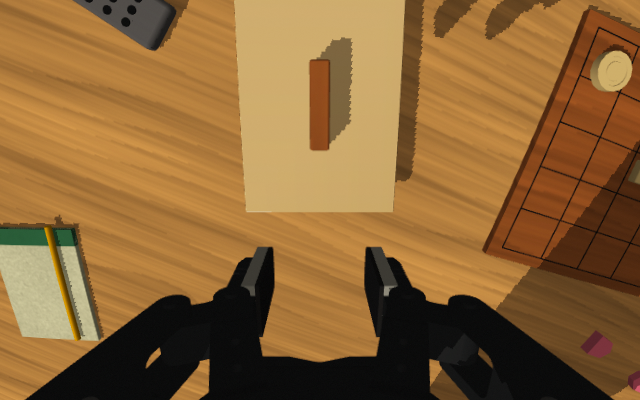

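View pics/s18.png

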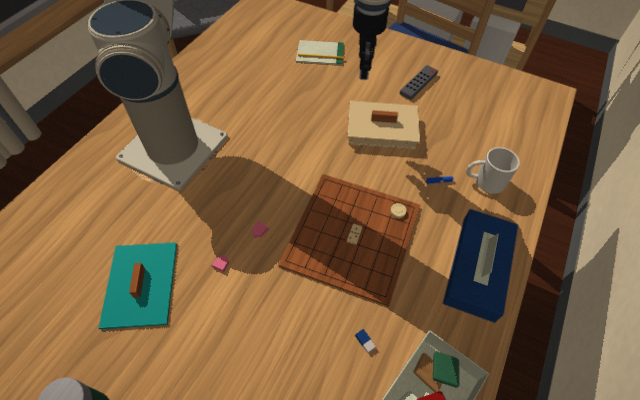

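```bash
python3 - <<'E'
from h import *
z=load('w18.npz')
B=onplane(z,[(310,60),(329.5,60),(329,150.5),(310.5,150.5)],.066)[:,:2]; print(B.mean(0))
l=B[0]+B[1]-B[2]-B[3]; print(np.degrees(np.arctan2(l[1],l[0])),np.linalg.norm(l)/2)
N=onplane(z,[(246,212),(394,211.5)],.038)[:,:2]; d=N[0]-N[1]; a=np.degrees(np.arctan2(d[1],d[0]))-90; print(a,np.linalg.norm(d), N.mean(0)+.097*np.array([np.cos(np.radians(a)),np.sin(np.radians(a))]))
for u,v in((270,50),(270,190),(380,50),(380,190)):
    o,r=ray(z,[(u,v)]); print((o+r[0]*z['d'][v,u]).round(4))
E
python3 -c "
from rig import r
print(r.close_job()); print(r.read_state()['t'])"
```

```text
[0.47593041 0.3338188 ]
22.8404949642335 0.06920935961862291
22.997425685364405 0.14029688552567154 [0.47669948 0.33407295]
[0.5023 0.3899 0.0386]
[0.3891 0.3472 0.0381]
[0.5377 0.3054 0.0404]
[0.4286 0.2531 0.0382]
the job is handed in; nothing more can be done
None
the job is handed in; nothing more can be done
```

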